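Scrape the weld seam of a pipe corrosion coupon

ROBOT

A 6-joint arm with a two-finger parallel gripper is mounted at the origin on the work surface. World frame = base frame: x ahead of the robot, y to its left, z up, the work surface at z = 0. Lengths are in mm, angles in degrees, forces in N, time in s.
With the tool pointing down it reaches from about 275 to 750 mm from the base axis. Payload 10.2 kg.
Tool frame: the origin (TCP) lies at the very end of the fingers, on their centre line; the grasp point (between the pads) lies 19 mm behind it; z points along the fingers, x is the direction in which the jaws open and shut, and the axes are right-handed (so a half turn about z gives the same grasp; the last joint's range is limited). The gripper opens to 88 mm and grips with 3 to 60 N. Pads are 18 mm wide; open, the fingers measure 123 mm over their backs; the gripper's body (75 mm by 187 mm) begins 45 mm behind the grasp point.
Start: joints at [-83.847, 17.928, 85.812, -0, 76.261, -12.8], TCP at [170.507, -496.547, 238.72] pointing down, gripper open.
Joint ranges: [-168.41, 168.41], [-55.51, 124.54], [10.69, 146.95], [-70.63, 250.63], [1, 178], [-165.06, 165.06]. Speed limits (degrees/s): [136.94, 136.94, 172.46, 180, 180, 180].

INTERFACE

Orientations are given as a 3x3 rotation matrix whose columns are the frame's x, y, z axes.
In Python, from cell import bot gives the robot as it stands.
- The arm moves only by the tool jog_arm, never from a script. Its argument "commands" is a list of rows, each a list of 3 entries, a list of its own where there are three numbers: the shift along the tool's x, y, z in mm, then the turn, a rotation vector about the tool's x, y, z in rad, then the closure, from 0 (fully open) to 1 (shut). In form: [[[tx, ty, tz], [rx, ry, rz], gripper], ...]. A call has 1 to 20 rows; each row is the pose to reach, as a shift and turn from the pose commanded when the call began, along the tool's axes at that moment; what a row does not reach only later rows make up. A row lasts 1/8 s, in which the tool goes at most 62.5 mm and 10.7 degrees, less where a joint would pass 70% of its speed; a pose out of reach is approached as far as the arm can. A call with a gripper value outside its range is refused whole. The fingers move at their own pace and stop on an object; "newtons" is the grip in N (left out, the last holds). Time passes only in rows, so rows that repeat a pose let the fingers close. It gives the time, the measured TCP pose, the force and the opening at its end, in the units of the state.
- bot.observe(): the state, without advancing time (a new reading comes with each control period).
- bot.get_image(name): name is "side" or "top" or "wrist"; returns the picture (384x512x3 uint8, red, green, blue); there is no depth.
- bot.camera_info(name): a dict with "fovy" (degrees; the focal length in pixels is half the picture's height over the tangent of half this angle, whatever the lens; pixels are square), "cx", "cy" (the principal point, pixels), "xyz" and "orientation" of the camera in the world. Camera axes: x right, y down, z forward; pixel columns grow to the right and rows downward; lengths in mm; the calibration is good to about 2 mm. A picture is of the moment at which its call begins: read the wrist's pose just before it. camera_info takes no time and is no camera call; for the wrist camera it gives the pose at the moment of the call.
- bot.finish_job(): hands the job in, once; it reports no verdict.
The state is a dict: "clock": time; "joint_pos": joint angles; "dq": joint speeds; "tau": joint torques, N m; "tool_pos": TCP position; "orientation": TCP orientation; "ft_force": force on the tool from outside, world axes, zero at the start; "moment": the same for the moment, N m; "grip_width": finger opening in mm.
Only numpy, scipy, OpenCV 4.12 (cv2) and the standard library are available. Lean on these libraries where they do the work, as an engineer would, in place of code of your own. Each camera call takes 0.05 s, during which the arm holds its last target. There are 200 camera calls.

TASK

Set the ribbed pipe coupon flat and square in the pocket of the white holder, lowering it rather than dropping it. Then take the scraping stylus and sample the weld: with light, steady pressure (a few newtons) run its ball tip along the inside corner, touching pipe wall and rib together, in one slow stroke, about 2 cm a second, over the whole seam from the plain end to the end with the hanging slot. Finally stand the stylus tip-down in the wide beaker, leave the coupon seated, and do not disturb the other things.

Things in the scene. Friction and masses are not known exactly. Their poses are not given: they have to be found in the camera images.
- coupon: welded steel coupon, 0.65 to 0.9 kg, 60 (its x) by 120 mm (its y): a piece of heavy pipe wall with a rib standing on it along its -x edge. Origin: centre of its flat underside, z up. Starts loose, flat on the bench; can be lifted by its rib
- pipe_wall: the coupon's pipe wall, 60 by 120 mm, underside flat, upper side arched along y: 12 mm thick at mid-length and thinner by several mm at both ends (how much is to be seen or felt). A hanging slot 12 mm wide (x 8 to 20) and 16 mm long is cut into its +y end. Pose as the coupon's
- rib: the coupon's rib, an upright flat plate 8 mm thick (x -30 to -22 mm) along the whole length, top edge level at z 46 mm. Pose as the coupon's
- seam_middle (a point): middle of the weld seam: the inside corner between the arched pipe wall and the rib's +x face (coupon x -22, y 0, z 12 mm). Seen from above the seam is straight; it rises and falls with the arch from the plain end (-y) to the slotted end (+y). Its bead is so small that the stylus's ball tip still touches both
- holder: white plastic coupon holder, a block 90 mm (x) by 150 mm (y) by 24 mm high, fixed to the bench, with a rectangular pocket 63 by 123 mm (x by y), 6 mm deep, edges bevelled 2 mm, for the coupon, either way round. Origin: centre of its underside
- pocket (a point): centre of the pocket's floor, 18 mm above the bench; axes as the holder's
- stylus: scraping stylus, 150 mm long, 50 to 80 g: round grey grip 18 mm across (z 70 to 150 mm), steel shaft 8 mm across below it, white ball tip 10 mm across. Origin: lowest point of the tip; z runs from tip to grip. It hangs upright, tip down, in the stand: its grip's lower end rests on the stand's top plate
- stylus_tip (a point): centre of the stylus's ball tip (z 5 mm)
- stand: aluminium tool stand, fixed: foot 90 mm (x) by 110 mm (y), two pillars at y -46 and +46 mm, top plate 50 by 110 mm with its upper face 85 mm above the bench (pillar caps to 88 mm) and a 13 mm hole in the middle for the stylus. Origin: centre of its underside
- beaker: wide white plastic beaker, 0.3 kg, loose, 90 mm across the rim, narrower at the foot, 70 mm high, wall 3 mm. Origin: centre of its underside
- bottle: bystander: clear bottle with blue cap, 68 mm across, 145 tall; origin under its centre
- petri_dishes: bystander: two stacked Petri dishes, 90 mm across, 30 tall; origin under its centre
- screw_cap: bystander: loose blue bottle cap, 50 mm across, 24 tall; origin under its centre
- flat_coupon: bystander: flat steel coupon 100 x 24 x 4 mm; origin under its centre
There are look-alikes about, which are no part of the job. Several things have the shape of the stylus; the one meant has the colours described above.

How it is judged:
By the outcome, as a careful person would: the job done as asked, in the order asked, and still so for the second after the job is handed in, with the robot touching nothing.
It also fails if it takes over 72 s, if anything falls off the work surface, if the arm or the gripper's body presses on something with over 40 N, if the wrist force passes 120 N, or if a joint passes its speed limit or range.

## Working session

There is one attempt and no reset: what is moved stays moved. The work goes in short steps, Python scripts to look and compute and a tool call to move; the robot and the scene stay as the last step left them, time stands still between calls to the robot, and variables do not carry over. Pictures are saved under pics/ and viewed, about 8 in all and at most 12, crops included, and the job is handed in when it is done.

Besides the shell and the picture viewer there is one more tool, called by a JSON object that holds its "api" and its "payload", one argument or row to a line. jog_arm: Moves the arm, as the interface text tells. Its arguments: {"type":"object","properties":{"commands":{"type":"array","items":{"type":"array"}},"newtons":{"type":"number"}},"required":["commands"]}

```bash
mkdir -p pics; ls
python3 - <<'E'
from cell import bot
import cv2,numpy as np
for n in("top","side","wrist"):
    c=bot.camera_info(n);print(n,c)
a=bot.get_image("top");b=bot.get_image("side");
cv2.imwrite("pics/top0.png",cv2.resize(a[...,::-1],(800,600),interpolation=2));cv2.imwrite("pics/side0.png",b[...,::-1])
np.save("top0.npy",a);np.save("side0.npy",b)
o=bot.observe();print(o)
E
```

```text
pics
top {'fovy': 46.0682572424167, 'cx': 256.3581440921576, 'cy': 189.2749679644519, 'xyz': array([ 312.54388952,  -42.96770257, 1168.81709596]), 'orientation': array([[ 0.01881332, -0.98064003,  0.19491331],
       [-0.99963418, -0.02223756, -0.01539453],
       [ 0.01943089, -0.19455239, -0.98069965]])}
side {'fovy': 50.51130471981034, 'cx': 261.36859473588476, 'cy': 196.06470081588998, 'xyz': array([  430.75866228, -1107.431897  ,   632.85326981]), 'orientation': array([[ 0.99270147, -0.06264906,  0.10304798],
       [-0.12047707, -0.47698133,  0.87061707],
       [-0.00539138, -0.87667776, -0.48104785]])}
wrist {'fovy': 62.5525615318698, 'cx': 254.589956545127, 'cy': 194.8242055094209, 'xyz': array([ 245.22941221, -472.07856783,  384.66153466]), 'orientation': array([[ 0.32357129, -0.90271712, -0.28355497],
       [-0.94620249, -0.30919682, -0.09538432],
       [-0.00156923,  0.29916405, -0.9542004 ]])}
{'clock': 0.1, 'joint_pos': array([-8.38465197e+01,  1.79551774e+01,  8.58470616e+01, -4.00945017e-05,
        7.62610144e+01, -1.27983791e+01]), 'dq': array([ 0.11005569, -0.08328372, -0.07993456, -0.02006496, -0.02575535,
       -0.04008851]), 'tau': array([ 4.00831690e-03, -4.02815187e+01, -2.52642703e+01,  6.96577714e-02,
        3.42947105e-02, -6.32494334e-05]), 'tool_pos': array([ 170.48481735, -496.33026829,  238.24482248]), 'orientation': array([[ 3.24773697e-01, -9.45791749e-01, -1.19013835e-04],
       [-9.45791143e-01, -3.24773627e-01,  1.09754641e-03],
       [-1.07670290e-03, -2.43891975e-04, -9.99999391e-01]]), 'ft_force': array([-0.16217514, -0.69771581, -0.42853055]), 'moment': array([ 0.01951156, -0.00281343,  0.00386777]), 'grip_width': 87.83745073410859}
```

View pics/top0.png

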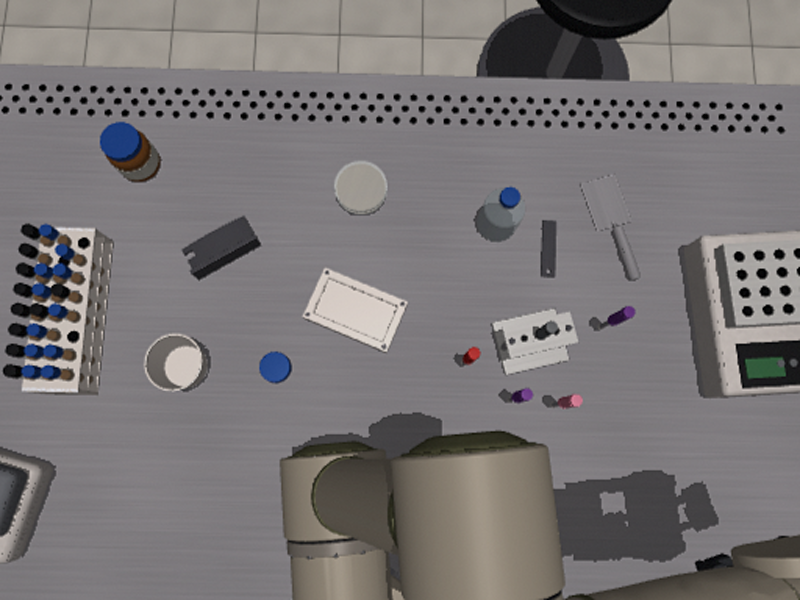

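View pics/side0.png

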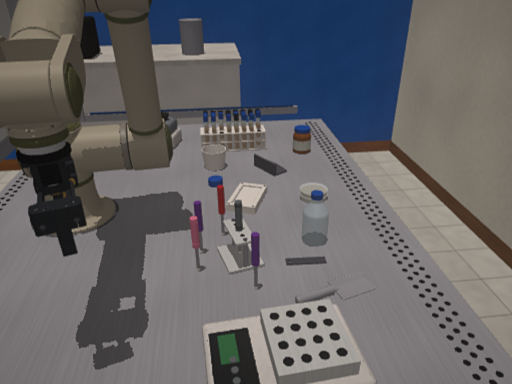

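Top view (800x600 scale): the coupon is at (221,247), with its slot on the left end at (190,258). The holder is at (355,308), the beaker at (177,362), and the stand with the grey stylus at (540,335). Coloured look-alikes stand around the stand.

```bash
cat > h.py <<'E'
import numpy as np,cv2
def cam(c,shape=(384,512)):
    f=shape[0]/2/np.tan(np.radians(c["fovy"])/2);return f,c["cx"],c["cy"],np.array(c["xyz"]),np.array(c["orientation"])
def ray(c,uv,z):
    f,cx,cy,p,R=cam(c);uv=np.atleast_2d(uv).astype(float)
    d=np.c_[(uv[:,0]-cx)/f,(uv[:,1]-cy)/f,np.ones(len(uv))]@R.T
    return p+d*((z-p[2])/d[:,2])[:,None]
def proj(c,P):
    f,cx,cy,p,R=cam(c);q=(np.atleast_2d(P)-p)@R;return np.c_[q[:,0]/q[:,2]*f+cx,q[:,1]/q[:,2]*f+cy]
E
python3 - <<'E'
from cell import bot
from h import *
a=np.load("top0.npy");c=bot.camera_info("top");k=1.5625
g=a.mean(2)
def blob(m,x,y,w,h):
    r=np.zeros(m.shape,np.uint8);s=(slice(int(y/k),int((y+h)/k)),slice(int(x/k),int((x+w)/k)));r[s]=m[s]
    C=max(cv2.findContours(r,0,2)[0],key=cv2.contourArea);return C[:,0]
print("floor level",np.median(g[150:200,100:130]))
C=blob(g<75,170,205,100,80);b=cv2.minAreaRect(C.astype(np.float32));print("coupon",b);print(ray(c,cv2.boxPoints(b),12).round(0)[:,:2])
C=blob(g>165,290,255,130,110);b=cv2.minAreaRect(C.astype(np.float32));print("holder",b);P=ray(c,C,24)[:,:2].astype(np.float32);print(cv2.minAreaRect(P),cv2.boxPoints(cv2.minAreaRect(P)))
for n,u,z in [("beaker rim",(177,362),70),("stylus top",(551,327),165),("stand plate",(536,335),85),("screwcap",(275,367),24),("red",(473,355),150),("pur",(522,395),150),("pink",(570,401),150),("pur2",(622,316),150),("bottlecap",(510,197),145),("flat",(548,248),4)]:
    print(n,ray(c,np.array(u)/k,z).round(0)[0,:2])
s=a[int(200/k):int(400/k),int(140/k):int(660/k)][...,::-1]
cv2.imwrite("pics/c0.png",cv2.resize(s,(800,int(800*s.shape[0]/s.shape[1])),interpolation=cv2.INTER_CUBIC))
E
```

```text
floor level 128.0
coupon ((140.59434509277344, 158.16981506347656), (22.630956649780273, 47.88439178466797), 60.945396423339844)
[[613. 314.]
 [679. 209.]
 [625. 176.]
 [560. 282.]]
holder ((226.95359802246094, 197.61048889160156), (58.14018249511719, 34.68496322631836), 22.782405853271484)
((516.6748657226562, 14.205955505371094), (149.3471221923828, 89.82357025146484), 68.35990142822266) [[447.39078  -38.642162]
 [530.8834   -71.76686 ]
 [585.959     67.05408 ]
 [502.4663   100.17877 ]]
beaker rim [418. 284.]
stylus top [ 471. -277.]
stand plate [ 471. -272.]
screwcap [418. 140.]
red [ 430. -166.]
pur [ 374. -236.]
pink [ 366. -305.]
pur2 [ 492. -386.]
bottlecap [ 673. -223.]
flat [ 633. -312.]
```

View pics/c0.png

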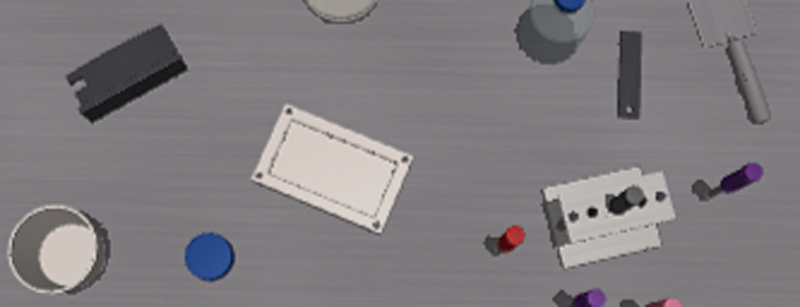

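```bash
cat >> h.py <<'E'
from scipy.spatial.transform import Rotation as Ro
def down(yaw):
    x=np.array([np.cos(np.radians(yaw)),np.sin(np.radians(yaw)),0]);z=np.array([0,0,-1.]);return np.c_[x,np.cross(z,x),z]
def delta(o,p,R):
    R0=np.array(o["orientation"]);return (R0.T@(np.array(p)-o["tool_pos"])).round(1),Ro.from_matrix(R0.T@R).as_rotvec().round(4)
E
python3 - <<'E'
from cell import bot
from h import *
o=bot.observe()
for z in(238.7,160):print(delta(o,(517,14,z),down(-21.6)))
E
```

```text
(array([-3.701e+02, -4.935e+02,  1.000e-01]), array([-7.00e-04,  9.00e-04, -8.63e-01]))
(array([-370. , -493.5,   78.8]), array([-7.00e-04,  9.00e-04, -8.63e-01]))
```

{"api": "jog_arm", "payload": {
  "commands": [
    [[-370,-493.5,0],[0,0,-0.863],0],
    [[-370,-493.5,0],[0,0,-0.863],0],
    [[-370,-493.5,0],[0,0,-0.863],0],
    [[-370,-493.5,0],[0,0,-0.863],0],
    [[-370,-493.5,0],[0,0,-0.863],0],
    [[-370,-493.5,0],[0,0,-0.863],0],
    [[-370,-493.5,0],[0,0,-0.863],0],
    [[-370,-493.5,60],[0,0,-0.863],0],
    [[-370,-493.5,78.5],[0,0,-0.863],0],
    [[-370,-493.5,78.5],[0,0,-0.863],0],
    [[-370,-493.5,78.5],[0,0,-0.863],0],
    [[-370,-493.5,78.5],[0,0,-0.863],0],
    [[-370,-493.5,78.5],[0,0,-0.863],0]
  ]
}}

```text
clock: 1.72
tool_pos: [517.0, 12.6, 161.0]
orientation: [[0.929, -0.369, 0.001], [-0.369, -0.929, -0.0], [0.001, -0.0, -1.0]]
ft_force: [0.3, 0.3, 0.1]
grip_width: 88.1
```

Run:
```python
from cell import bot
from h import *
o=bot.observe();c=bot.camera_info("wrist");a=bot.get_image("wrist");np.save("w1.npy",a)
import pickle;pickle.dump((o,c),open("w1.pkl","wb"))
print(o["clock"],o["tool_pos"],c["xyz"])
cv2.imwrite("pics/w1.png",cv2.resize(a[...,::-1],(800,600),interpolation=2))
print(delta(o,(597,231,150),down(32)))
```

```text
1.725 [516.97639854  12.56725629 160.98598869] [546.75812052  84.01337703 307.46776138]
(array([  -6.3, -232.5,   11. ]), array([ 5.000e-04, -1.000e-03, -9.369e-01]))
```

View pics/w1.png

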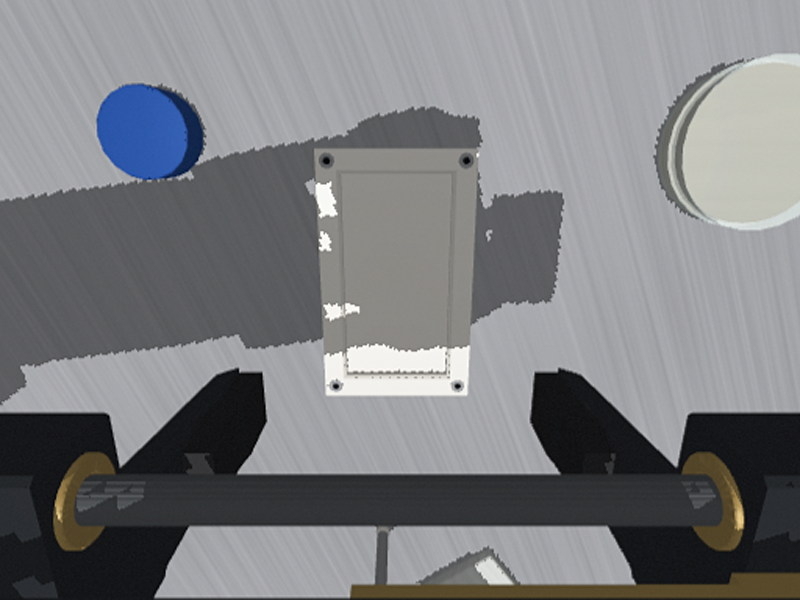

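Holder from above: outer corners at (315,149), (478,149), (326,396) and (468,396); screws at (326,160), (466,160), (336,386) and (457,386).

Run:
```python
from h import *
import pickle
o,c=pickle.load(open("w1.pkl","rb"));k=1.5625;a=np.load("w1.npy").mean(2)
for pts in ([(315,149),(478,149),(326,396),(468,396)],[(326,160),(466,160),(336,386),(457,386)]):
    P=ray(c,(np.array(pts)+.5)/k-.5,24)[:,:2]
    d=P[0]+P[1]-P[2]-P[3];w=P[1]+P[3]-P[0]-P[2]
    print(P.mean(0),np.degrees(np.arctan2(-d[0],d[1])),np.degrees(np.arctan2(w[1],w[0])),np.hypot(*d)/2,np.hypot(*w)/2)
# dark screw centroids
m=(a<60).astype(np.uint8);n,l,s,ce=cv2.connectedComponentsWithStats(m)
for i in range(1,n):
    if 8<s[i,4]<200 and 190<ce[i,0]<320 and ce[i,1]<270:print(ce[i]*k,s[i,4],ray(c,ce[i],24)[0,:2])
```

```text
[518.65231499  14.68186934] -21.687028302341705 -21.77323972197059 150.43029210976437 89.95248630176005
[518.6111815   15.38603696] -21.69407268977823 -21.77287821467785 137.59344454176178 76.93850672966762
[325.57565789 159.78618421] 19 [508.13713678  93.59998847]
[465.71691176 159.92647059] 17 [579.82141615  64.91322306]
```

{"api": "jog_arm", "payload": {
  "commands": [
    [[-6,-232,11],[0,0,-0.937],0],
    [[-6,-232,11],[0,0,-0.937],0],
    [[-6,-232,11],[0,0,-0.937],0],
    [[-6,-232,11],[0,0,-0.937],0],
    [[-6,-232,11],[0,0,-0.937],0],
    [[-6,-232,11],[0,0,-0.937],0],
    [[-6,-232,11],[0,0,-0.937],0],
    [[-6,-232,11],[0,0,-0.937],0]
  ]
}}

```text
clock: 2.78
tool_pos: [597.0, 230.9, 149.6]
orientation: [[0.849, 0.529, 0.0], [0.529, -0.849, 0.0], [0.0, 0.0, -1.0]]
ft_force: [-0.7, 0.4, -0.5]
grip_width: 88.4
```

Run:
```python
from cell import bot
from h import *
o=bot.observe();c=bot.camera_info("wrist");a=bot.get_image("wrist");np.save("w2.npy",a)
import pickle;pickle.dump((o,c),open("w2.pkl","wb"))
print(o["clock"],o["tool_pos"],o["dq"].round(1))
cv2.imwrite("pics/w2.png",cv2.resize(a[...,::-1],(800,600),interpolation=2))
```

```text
2.775 [597.01913346 230.8641723  149.59658283] [ 0.2  0.3 -0.1 -0.  -0.1 -0.6]
```

View pics/w2.png

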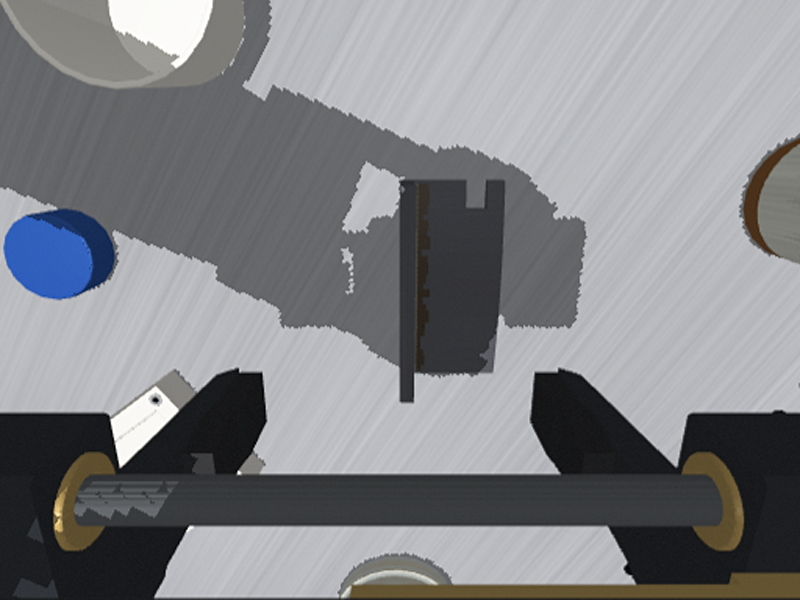

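The coupon's slot end is at the top (475,195). The rib top runs from (408,181) to (407,402), and the wall's right edge from (504,180) to (494,374).

Run:
```python
from h import *
import pickle
o,c=pickle.load(open("w2.pkl","rb"));k=1.5625
P=ray(c,(np.array([(407.5,181),(407,402)])+.5)/k-.5,46)[:,:2]
d=P[0]-P[1];yaw=np.degrees(np.arctan2(-d[0],d[1]));print(P,np.hypot(*d),yaw,"mid",P.mean(0))
Q=ray(c,(np.array([(400,300),(414.5,300)])+.5)/k-.5,46)[:,:2];print("thick",np.hypot(*(Q[1]-Q[0])))
for z in(4,6,8):
  W=ray(c,(np.array([(504,180),(494,374)])+.5)/k-.5,z)[:,:2];print(z,np.hypot(*(W[0]-W[1])),W.mean(0),(W.mean(0)-P.mean(0))@[np.cos(np.radians(yaw)),np.sin(np.radians(yaw))])
for z in (75,20):print(delta(o,(*P.mean(0),z),down(yaw)))
```

```text
[[569.05270361 285.98808801]
 [633.48804682 182.97462317]] 121.5059150507279 32.026147597620735 mid [601.27037522 234.48135559]
thick 7.673306776089707
4 122.20958713268135 [650.66518076 262.4673224 ] 56.71835348566205
6 121.37274168726502 [650.02468534 262.69682396] 56.29704361727336
8 120.53589624184879 [649.38418992 262.92632551] 55.8757337488846
(array([ 5.5, -0.8, 74.6]), array([ 0.0001, -0.0003, -0.0021]))
(array([  5.5,  -0.8, 129.6]), array([ 0.0001, -0.0003, -0.0021]))
```

{"api": "jog_arm", "payload": {
  "commands": [
    [[5.5,-0.8,50],[0,0,-0.002],0],
    [[5.5,-0.8,100],[0,0,-0.002],0.3],
    [[5.5,-0.8,125],[0,0,-0.002],0.6],
    [[5.5,-0.8,131],[0,0,-0.002],0.7],
    [[5.5,-0.8,131],[0,0,-0.002],1],
    [[5.5,-0.8,131],[0,0,-0.002],1],
    [[5.5,-0.8,131],[0,0,-0.002],1],
    [[5.5,-0.8,131],[0,0,-0.002],1],
    [[5.5,-0.8,131],[0,0,-0.002],1],
    [[5.5,-0.8,131],[0,0,-0.002],1],
    [[5.5,-0.8,131],[0,0,-0.002],1],
    [[5.5,-0.8,131],[0,0,-0.002],1]
  ],
  "newtons": 50
}}

```text
clock: 4.32
tool_pos: [600.9, 235.1, 18.3]
orientation: [[0.846, 0.533, -0.001], [0.533, -0.846, -0.0], [-0.001, -0.0, -1.0]]
ft_force: [-4.8, -2.6, 5.0]
grip_width: 7.5
```

{"api": "jog_arm", "payload": {
  "commands": [
    [[0,0,-5],[0,0,0],1],
    [[0,0,-15],[0,0,0],1],
    [[0,0,-40],[0,0,0],1],
    [[0,0,-65],[0,0,0],1],
    [[0,0,-65],[0,0,0],1],
    [[0,0,-65],[0,0,0],1]
  ]
}}

```text
clock: 5.08
tool_pos: [600.5, 235.1, 81.9]
orientation: [[0.846, 0.533, -0.002], [0.533, -0.846, -0.0], [-0.002, -0.001, -1.0]]
ft_force: [0.3, 1.0, -8.9]
grip_width: 7.6
```

Run:
```python
from cell import bot
from h import *
o=bot.observe();c=bot.camera_info("wrist");a=bot.get_image("wrist");np.save("w3.npy",a)
import pickle;pickle.dump((o,c),open("w3.pkl","wb"))
print(o["clock"],o["tool_pos"],o["ft_force"].round(1),o["moment"].round(2),o["grip_width"])
cv2.imwrite("pics/w3.png",cv2.resize(a[...,::-1],(800,600),interpolation=2))
yaw=-21.7;r=np.radians(yaw)
t=np.array([518.6,15.0])-26*np.array([np.cos(r),np.sin(r)]);print(t)
print(delta(o,(*t,o["tool_pos"][2]),down(yaw)))
```

```text
5.075 [600.45788118 235.06587168  81.89408211] [ 0.3  1.  -8.9] [-0.12  0.05 -0.04] 7.591232101337129
[494.44255314  24.61341569]
(array([-201.9,  121.6,    0.3]), array([2.000e-04, 2.200e-03, 9.407e-01]))
```

View pics/w3.png

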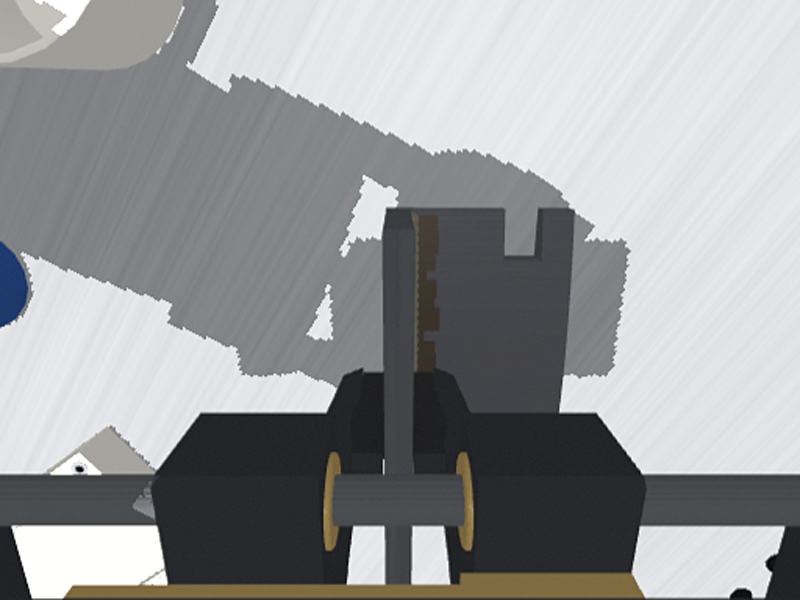

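Coupon is held. The rib's +y end has its top edge at v≈229 (u 383–413), and the end-face bottom is at v≈208. I'll use these to get the offset along y.

Run:
```python
from h import *
import pickle
o,c=pickle.load(open("w3.pkl","rb"));k=1.5625;R=o["orientation"]
a=np.load("w3.npy")
print(a[125:155:1,255].mean(1).round(0)); print(a[125:155:1,300].mean(1).round(0))
for u,z in [((398,229),109.6),((398,208.5),63.6),((480,208.5),63.6),((574,208.5),66)]:
    P=ray(c,(np.array(u)+.5)/k-.5,z)[0];print(u,(R.T@(P-o["tool_pos"])).round(1))
```

```text
[134. 132. 134. 133. 143. 138. 135. 111.  75.  60.  59.  61.  60.  60.
  60.  61.  62.  62.  61.  62.  60.  63.  66.  69.  69.  69.  70.  69.
  69.  70.]
[136. 137. 136. 136. 134. 134. 137. 126.  85.  72.  77.  76.  77.  76.
  77.  76.  75.  74.  77.  75.  74.  75.  76.  76.  76.  75.  75.  75.
  76.  75.]
(398, 229) [  0.6 -58.1 -27.7]
(398, 208.5) [  0.6 -57.8  18.3]
(480, 208.5) [ 27.6 -57.8  18.3]
(574, 208.5) [ 57.8 -58.1  15.8]
```

{"api": "jog_arm", "payload": {
  "commands": [
    [[-40,24,0],[0,0,0.16],1],
    [[-80,48,0],[0,0,0.32],1],
    [[-120,72,0],[0,0,0.48],1],
    [[-160,96,0],[0,0,0.64],1],
    [[-185,112,0],[0,0,0.8],1],
    [[-201,120.5,0],[0,0.002,0.9407],1],
    [[-201,120.5,0],[0,0.002,0.9407],1],
    [[-201,120.5,0],[0,0.002,0.9407],1],
    [[-201,120.5,15],[0,0.002,0.9407],1],
    [[-201,120.5,28],[0,0.002,0.9407],1],
    [[-201,120.5,32],[0,0.002,0.9407],1],
    [[-201,120.5,32],[0,0.002,0.9407],1],
    [[-201,120.5,32],[0,0.002,0.9407],1]
  ]
}}

```text
clock: 6.75
tool_pos: [495.5, 26.1, 51.5]
orientation: [[0.929, -0.37, 0.003], [-0.37, -0.929, 0.0], [0.002, -0.001, -1.0]]
ft_force: [-0.5, 0.4, -7.5]
grip_width: 7.5
```

Run:
```python
from cell import bot
from h import *
o=bot.observe();c=bot.camera_info("wrist");a=bot.get_image("wrist");np.save("w4.npy",a)
import pickle;pickle.dump((o,c),open("w4.pkl","wb"))
print(o["clock"],o["tool_pos"],o["orientation"].round(4),o["ft_force"].round(1),o["moment"].round(2),o["grip_width"])
s=a[90:290,170:430,::-1];cv2.imwrite("pics/w4.png",cv2.resize(s,(780,600),interpolation=2))
```

```text
6.75 [495.52977868  26.09940309  51.502612  ] [[ 9.292e-01 -3.696e-01  2.600e-03]
 [-3.696e-01 -9.292e-01  1.000e-04]
 [ 2.400e-03 -1.000e-03 -1.000e+00]] [-0.5  0.4 -7.5] [-0.03  0.11  0.04] 7.534009861915038
```

View pics/w4.png

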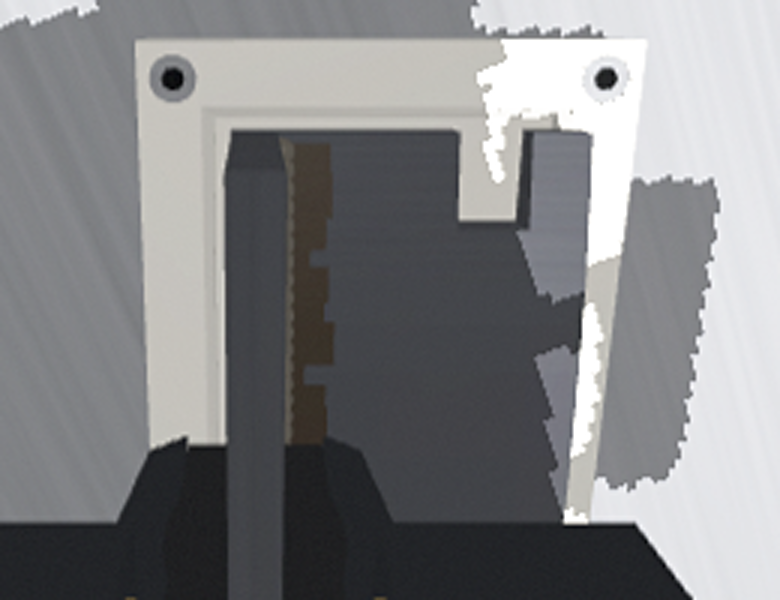

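Run:
```python
from h import *
import pickle
o,c=pickle.load(open("w4.pkl","rb"));R=o["orientation"]
f=lambda u,v,z:(R.T@(ray(c,(170+(u+.5)/3-.5,90+(v+.5)/3-.5),z)[0]-o["tool_pos"])).round(1)[:2]
a,b=f(173,78,24),f(605,78,24);print("screws",a,b)
d,e=f(228,131,33.2),f(591,131,33.2);print("end bottom edge",d,e)
print("rib top",f(227,170,79.2),f(284,170,79.2))
print("slot",f(459,130,33.2),f(522,130,33.2))
print("holder c",(a+b)/2+[0,68.8]);
```

```text
screws [-13.1 -67.2] [ 64.  -67.1]
end bottom edge [ -3.1 -58.9] [ 59.2 -58.8]
rib top [ -2.  -59.2] [  5.1 -59.2]
slot [ 36.5 -59. ] [ 47.4 -59. ]
holder c [25.45  1.65]
```

{"api": "jog_arm", "payload": {
  "commands": [
    [[-1.5,0.5,0],[0,0,0],1],
    [[-1.5,0.5,4],[0,0,0],1],
    [[-1.5,0.5,7],[0,0,0],1],
    [[-1.5,0.5,8.5],[0,0,0],1],
    [[-1.5,0.5,10],[0,0,0],1],
    [[-1.5,0.5,11],[0,0,0],1],
    [[-1.5,0.5,12],[0,0,0],1],
    [[-1.5,0.5,12.5],[0,0,0],1],
    [[-1.5,0.5,12.5],[0,0,0],1]
  ]
}}

```text
clock: 7.92
tool_pos: [493.7, 26.2, 38.7]
orientation: [[0.929, -0.37, 0.002], [-0.37, -0.929, 0.0], [0.002, -0.001, -1.0]]
ft_force: [-0.2, 0.4, -7.5]
grip_width: 7.4
```

{"api": "jog_arm", "payload": {
  "commands": [
    [[0,0,0.8],[0,0,0],1],
    [[0,0,1.5],[0,0,0],1],
    [[0,0,2],[0,0,0],1],
    [[0,0,2.4],[0,0,0],1],
    [[0,0,2.6],[0,0,0],1],
    [[0,0,2.6],[0,0,0],1]
  ]
}}

```text
clock: 8.68
tool_pos: [493.7, 26.2, 36.3]
orientation: [[0.929, -0.37, 0.002], [-0.37, -0.929, 0.0], [0.002, -0.001, -1.0]]
ft_force: [-2.1, 0.1, -3.1]
grip_width: 7.3
```

{"api": "jog_arm", "payload": {
  "commands": [
    [[0,0,0.4],[0,0,0],1],
    [[0,0,0.5],[0,0,0],1],
    [[0,0,0.5],[0,0,0],0.6],
    [[0,0,0.5],[0,0,0],0.6],
    [[0,0,0.5],[0,0,0],0.6],
    [[0,0,-10],[0,0,0],0.6],
    [[0,0,-60],[0,0,0],0.5],
    [[0,0,-120],[0,0,0],0.4],
    [[0,0,-124],[0,0,0],0],
    [[0,0,-124],[0,0,0],0],
    [[0,0,-124],[0,0,0],0]
  ]
}}

```text
clock: 10.05
tool_pos: [492.8, 26.3, 158.8]
orientation: [[0.929, -0.37, -0.001], [-0.37, -0.929, 0.001], [-0.001, -0.0, -1.0]]
ft_force: [-0.3, -0.3, -0.0]
grip_width: 80.7
```

Run:
```python
from cell import bot
from h import *
o=bot.observe();c=bot.camera_info("wrist");a=bot.get_image("wrist");np.save("w5.npy",a)
import pickle;pickle.dump((o,c),open("w5.pkl","wb"))
print(o["clock"],o["tool_pos"],o["ft_force"].round(1),o["moment"].round(2),o["grip_width"])
s=a[80:270,170:430,::-1];cv2.imwrite("pics/w5.png",cv2.resize(s,(780,570),interpolation=2))
```

```text
10.05 [492.82446262  26.28189265 158.79150737] [-0.3 -0.3 -0. ] [-0.05 -0.06  0.02] 80.70785326139975
```

View pics/w5.png

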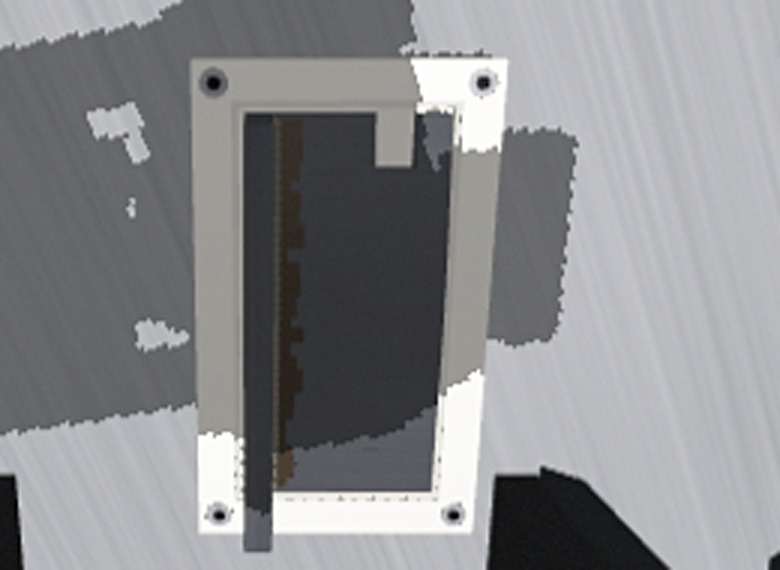

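Coupon seated square in the pocket (screws visible all round, even margins). Next, move above the stylus.

{"api": "jog_arm", "payload": {
  "commands": [
    [[0,0,-60],[0,0,0],0.2],
    [[30,55,-76],[0,0,0],0.2],
    [[60,110,-76],[0,0,0],0.2],
    [[80,165,-76],[0,0,0],0.2],
    [[91,220,-76],[0,0,0],0.2],
    [[91,270,-76],[0,0,0],0.2],
    [[91,288,-76],[0,0,0],0.2],
    [[91,288,-76],[0,0,0],0.2],
    [[91,288,-76],[0,0,0],0.2]
  ]
}}

```text
clock: 11.22
tool_pos: [472.0, -273.7, 235.9]
orientation: [[0.93, -0.368, 0.002], [-0.368, -0.93, 0.001], [0.001, -0.001, -1.0]]
ft_force: [-0.4, 0.0, -0.5]
grip_width: 70.4
```

Run:
```python
from cell import bot
from h import *
o=bot.observe();c=bot.camera_info("wrist");a=bot.get_image("wrist");np.save("w6.npy",a)
import pickle;pickle.dump((o,c),open("w6.pkl","wb"))
print(o["clock"],o["tool_pos"],o["ft_force"].round(1),o["grip_width"])
cv2.imwrite("pics/w6.png",cv2.resize(a[...,::-1],(800,600),interpolation=2))
# rib check from w5
o,c=pickle.load(open("w5.pkl","rb"));f=lambda u,v,z:ray(c,(170+(u+.5)/3-.5,80+(v+.5)/3-.5),z)[0,:2].round(1)
A,B=f(274,114,64),f(272,550,64);print("rib +x top edge",A,B,np.hypot(*(A-B)),"mid",(A+B)/2)
print("jaw-based seam mid",np.array([493.7,26.2])+4*np.array([.929,-.37]))
```

```text
11.225 [ 471.96079938 -273.69268304  235.86149047] [-0.4  0.  -0.5] 70.385619693251
rib +x top edge [521.4  81.4] [476.5 -31.3] 121.31487954904789 mid [498.95  25.05]
jaw-based seam mid [497.416  24.72 ]
```

View pics/w6.png

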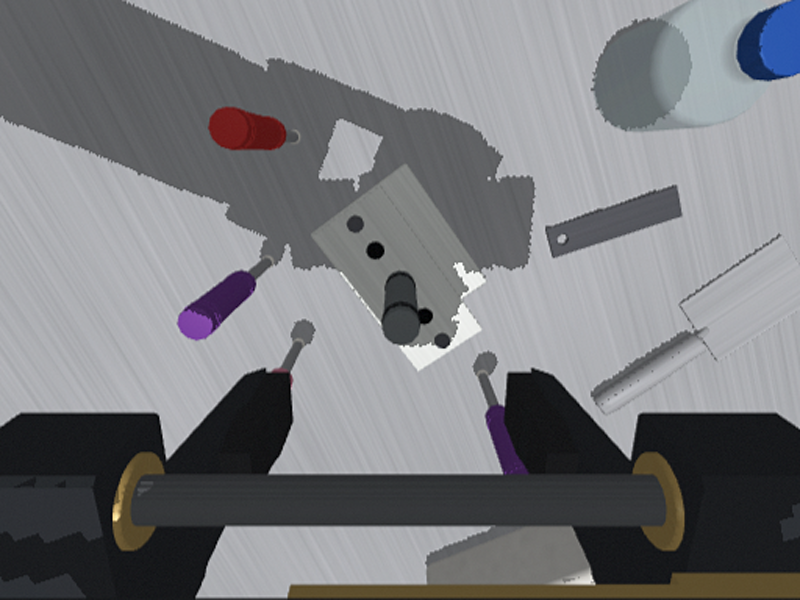

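Stylus grip top centre is at (401,326). The hole line runs (355,223) to (442,341) and the look-alikes are clear of the fingers.

Run:
```python
from h import *
import pickle
o,c=pickle.load(open("w6.pkl","rb"));k=1.5625;R=o["orientation"]
for u,z in [((401,326),165),((400,283),85),((355,223.5),88),((442.5,340.5),88)]:
    P=ray(c,(np.array(u)+.5)/k-.5,z)[0];print(P.round(1),(R.T@(P-o["tool_pos"])).round(1))
```

```text
[ 474.2 -275.8  165. ] [ 2.7  1.2 70.9]
[ 474.  -276.2   85. ] [  2.6   1.8 150.9]
[ 462.9 -231.6   88. ] [-24.2 -35.6 147.9]
[ 485.5 -320.8   88. ] [ 29.7  39.  147.8]
```

{"api": "jog_arm", "payload": {
  "commands": [
    [[2,1.5,40],[0,0,0],0.3],
    [[2,1.5,80],[0,0,0],0.4],
    [[2,1.5,105],[0,0,0],0.6],
    [[2,1.5,110],[0,0,0],0.6],
    [[2,1.5,110],[0,0,0],0.7],
    [[2,1.5,110],[0,0,0],1],
    [[2,1.5,110],[0,0,0],1],
    [[2,1.5,110],[0,0,0],1],
    [[2,1.5,110],[0,0,0],1],
    [[2,1.5,110],[0,0,0],1],
    [[2,1.5,110],[0,0,0],1]
  ],
  "newtons": 50
}}

```text
clock: 12.65
tool_pos: [473.4, -277.5, 127.1]
orientation: [[0.929, -0.37, 0.003], [-0.37, -0.929, -0.001], [0.004, -0.0, -1.0]]
ft_force: [-0.1, 1.7, 6.1]
grip_width: 16.7
```

{"api": "jog_arm", "payload": {
  "commands": [
    [[0,0,-8],[0,0,0],1],
    [[0,0,-25],[0,0,0],1],
    [[0,0,-60],[0,0,0],1],
    [[0,0,-110],[0,0,0],1],
    [[0,0,-160],[0,0,0],1],
    [[0,0,-180],[0,0,0],1],
    [[0,0,-180],[0,0,0],1],
    [[0,0,-180],[0,0,0],1]
  ]
}}

```text
clock: 13.65
tool_pos: [472.2, -277.0, 304.7]
orientation: [[0.929, -0.37, 0.0], [-0.37, -0.929, 0.002], [-0.0, -0.002, -1.0]]
ft_force: [0.5, -0.0, -0.9]
grip_width: 16.4
```

Run:
```python
from cell import bot
from h import *
import pickle
o=bot.observe();R=o["orientation"]
print(o["clock"],o["tool_pos"],R.round(4),o["ft_force"].round(2),o["moment"].round(2),o["grip_width"])
S={n:(bot.camera_info(n),bot.get_image(n)) for n in("side","wrist")};pickle.dump((o,S),open("w7.pkl","wb"))
T=o["tool_pos"]+R@[0,0,107];G=o["tool_pos"]
w=[]
for n in S:
    uv=proj(S[n][0],[T,G,T]);print(n,uv.round(0)[:2])
    u,v=uv[0].astype(int);im=S[n][1][max(0,v-40):v+40,max(0,u-50):u+50,::-1];w.append(cv2.resize(im,(400,int(400*im.shape[0]/im.shape[1])),interpolation=2)); print(im.shape,max(0,v-40),max(0,u-50))
h=min(i.shape[0] for i in w);cv2.imwrite("pics/w7.png",np.hstack([i[:h] for i in w]))
```

```text
13.65 [ 472.24617744 -276.96895055  304.73070492] [[ 9.291e-01 -3.698e-01  2.000e-04]
 [-3.698e-01 -9.291e-01  1.700e-03]
 [-4.000e-04 -1.700e-03 -1.000e+00]] [ 0.47 -0.02 -0.91] [-0.05 -0.06  0.02] 16.35227723244242
side [[237. 189.]
 [235. 145.]]
(80, 100, 3) 148 186
wrist [[253. 192.]
 [252. 253.]]
(80, 100, 3) 152 202
```

View pics/w7.png

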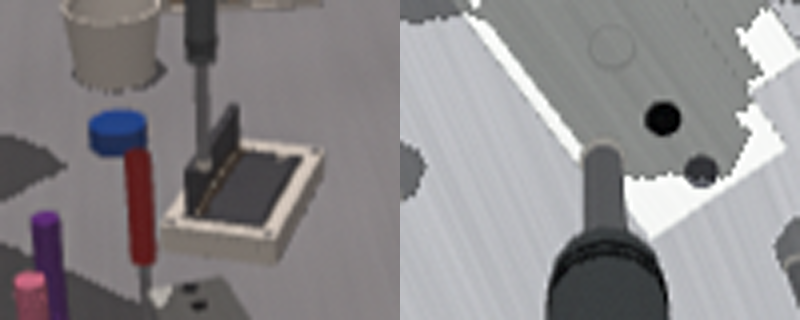

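Tip seen at (237,188) in the side view and (252.5,191) in the wrist view, both within about 1 px of the prediction, so the stylus is straight in the grip. Next: approach the plain end, tilted 6° away from the rib.

{"api": "jog_arm", "payload": {
  "commands": [
    [[-18,-60,0],[0,0,0],1],
    [[-36,-120,0],[0,-0.03,0],1],
    [[-54,-180,0],[0,-0.07,0],1],
    [[-68,-229,20],[0,-0.105,0],1],
    [[-68,-229,70],[0,-0.105,0],1],
    [[-68,-229,120],[0,-0.105,0],1],
    [[-68,-229,150],[0,-0.105,0],1],
    [[-68,-229,160],[0,-0.105,0],1],
    [[-68,-229,160],[0,-0.105,0],1],
    [[-68,-229,160],[0,-0.105,0],1],
    [[-68,-229,160],[0,-0.105,0],1]
  ]
}}

```text
clock: 15.12
tool_pos: [494.8, -39.4, 147.0]
orientation: [[0.924, -0.37, -0.094], [-0.368, -0.929, 0.038], [-0.101, -0.001, -0.995]]
ft_force: [-0.0, -0.5, -0.5]
grip_width: 16.7
```

```bash
cat > st.py <<'E'
from cell import bot
from h import *
o=bot.observe();R=o["orientation"];B=o["tool_pos"]+R@[0,0,107]
x=np.array([.9291,-.3697]);y=np.array([.3697,.9291])
d=B[:2]-[497.42,24.72];F=o["ft_force"]
print("t",o["clock"],"tcp",o["tool_pos"].round(2),"ball x",(d@x).round(2),"s",(d@y).round(2),"z",B[2].round(2),"F x,y,z",(F[:2]@x).round(2),(F[:2]@y).round(2),F[2].round(2),"w",o["grip_width"].round(1))
A=np.c_[np.r_[x,0],np.r_[-y,0],[0,0,-1.]]  # untilted axes x, -y, down
print("tool->(x,-y,down)",(R.T@A).round(4).tolist())
E
python3 st.py
```

```text
Traceback (most recent call last):
  File "st.py", line 6, in <module>
    print("t",o["clock"],"tcp",o["tool_pos"].round(2),"ball x",(d@x).round(2),"s",(d@y).round(2),"z",B[2].round(2),"F x,y,z",(F[:2]@x).round(2),(F[:2]@y).round(2),F[2].round(2),"w",o["grip_width"].round(1))
                                                                                                                                                                                     ^^^^^^^^^^^^^^^^^^^^^
AttributeError: 'float' object has no attribute 'round'
```

```bash
sed -i 's/o\["grip_width"\].round(1)/round(o["grip_width"],1)/' st.py; python3 st.py
```

```text
t 15.125 tcp [494.76 -39.4  147.01] ball x 10.39 s -60.45 z 40.56 F x,y,z 0.19 -0.49 -0.55 w 16.7
tool->(x,-y,down) [[0.9948, -0.0001, 0.1014], [0.0, 1.0, 0.001], [-0.1014, -0.001, 0.9948]]
```

{"api": "jog_arm", "payload": {
  "commands": [
    [[-2.2,0,6],[0,0,0],1],
    [[-2.1,0,8.3],[0,0,0],1],
    [[-2.0,0,9.3],[0,0,0],1],
    [[-2.0,0,9.3],[0,0,0],1]
  ]
}}

```text
clock: 15.62
tool_pos: [491.6, -38.1, 137.0]
orientation: [[0.924, -0.37, -0.096], [-0.368, -0.929, 0.039], [-0.103, -0.001, -0.995]]
ft_force: [-0.3, -0.5, -1.0]
grip_width: 16.4
```

```bash
python3 st.py
```

```text
t 15.625 tcp [491.61 -38.15 137.  ] ball x 6.8 s -60.46 z 30.57 F x,y,z -0.11 -0.61 -0.95 w 16.4
tool->(x,-y,down) [[0.9946, -0.0001, 0.1033], [0.0001, 1.0, 0.0009], [-0.1033, -0.0009, 0.9946]]
```

{"api": "jog_arm", "payload": {
  "commands": [
    [[0.05,0,0.5],[0,0,0],1],
    [[0.1,0,1.0],[0,0,0],1],
    [[0.1,0,1.0],[0,0,0],1]
  ]
}}

```text
clock: 16.0
tool_pos: [491.6, -38.2, 136.0]
orientation: [[0.924, -0.37, -0.096], [-0.368, -0.929, 0.039], [-0.103, -0.001, -0.995]]
ft_force: [-0.0, 0.3, -0.8]
grip_width: 16.6
```

```bash
python3 st.py|head -1
```

```text
t 16.0 tcp [491.62 -38.17 136.05] ball x 6.82 s -60.49 z 29.62 F x,y,z -0.12 0.28 -0.79 w 16.6
```

{"api": "jog_arm", "payload": {
  "commands": [
    [[0.05,0,0.5],[0,0,0],1],
    [[0.1,0,0.9],[0,0,0],1],
    [[0.1,0,0.9],[0,0,0],1]
  ]
}}

```text
clock: 16.38
tool_pos: [491.7, -38.2, 135.3]
orientation: [[0.924, -0.37, -0.095], [-0.368, -0.929, 0.039], [-0.103, -0.001, -0.995]]
ft_force: [0.5, 0.5, 0.5]
grip_width: 16.8
```

```bash
python3 st.py|head -1
```

```text
t 16.375 tcp [491.73 -38.2  135.3 ] ball x 6.98 s -60.46 z 28.87 F x,y,z 0.28 0.66 0.54 w 16.8
```

{"api": "jog_arm", "payload": {
  "commands": [
    [[-0.8,0,0.1],[0,0,0],1],
    [[-1.5,0,0.15],[0,0,0],1],
    [[-2.0,0,0.2],[0,0,0],1],
    [[-2.0,0,0.2],[0,0,0],1]
  ]
}}

```text
clock: 16.88
tool_pos: [490.1, -37.6, 135.4]
orientation: [[0.924, -0.37, -0.094], [-0.368, -0.929, 0.039], [-0.102, -0.001, -0.995]]
ft_force: [3.0, -0.7, 1.5]
grip_width: 16.5
```

```bash
python3 st.py|head -1
```

```text
t 16.875 tcp [490.13 -37.56 135.42] ball x 5.36 s -60.46 z 28.97 F x,y,z 3.07 0.44 1.47 w 16.5
```

{"api": "jog_arm", "payload": {
  "commands": [
    [[-0.05,-2.5,-0.5],[0,0,0],1],
    [[-0.1,-5,-0.97],[0,0,0],1],
    [[-0.15,-7.5,-1.42],[0,0,0],1],
    [[-0.19,-10,-1.85],[0,0,0],1]
  ]
}}

```text
clock: 17.38
tool_pos: [493.4, -27.9, 136.9]
orientation: [[0.924, -0.37, -0.096], [-0.368, -0.929, 0.039], [-0.104, -0.001, -0.995]]
ft_force: [0.0, -1.7, -1.4]
grip_width: 16.8
```

```bash
python3 st.py|head -1
```

```text
t 17.375 tcp [493.41 -27.93 136.93] ball x 4.66 s -50.32 z 30.51 F x,y,z 0.63 -1.58 -1.43 w 16.8
```

{"api": "jog_arm", "payload": {
  "commands": [
    [[-0.2,-2.5,-0.18],[0,0,0],1],
    [[-0.35,-5,-0.39],[0,0,0],1],
    [[-0.47,-7.5,-0.65],[0,0,0],1],
    [[-0.5,-10,-0.95],[0,0,0],1]
  ]
}}

```text
clock: 17.88
tool_pos: [496.9, -18.6, 138.1]
orientation: [[0.924, -0.37, -0.095], [-0.368, -0.929, 0.039], [-0.103, -0.001, -0.995]]
ft_force: [1.5, -2.8, -0.0]
grip_width: 16.5
```

```bash
python3 st.py|head -1
```

```text
t 17.875 tcp [496.89 -18.62 138.09] ball x 4.52 s -40.39 z 31.66 F x,y,z 2.43 -2.07 -0.03 w 16.5
```

{"api": "jog_arm", "payload": {
  "commands": [
    [[0,-2.5,-0.16],[0,0,0],1],
    [[-0.02,-5,-0.3],[0,0,0],1],
    [[-0.04,-7.5,-0.47],[0,0,0],1],
    [[-0.06,-10,-0.68],[0,0,0],1],
    [[-0.08,-12.5,-0.88],[0,0,0],1],
    [[-0.1,-15,-1.05],[0,0,0],1]
  ]
}}

```text
clock: 18.62
tool_pos: [502.3, -4.6, 139.1]
orientation: [[0.924, -0.37, -0.096], [-0.368, -0.929, 0.039], [-0.103, -0.001, -0.995]]
ft_force: [0.8, -3.4, 1.5]
grip_width: 16.6
```

```bash
python3 st.py|head -1
```

```text
t 18.625 tcp [502.32  -4.6  139.13] ball x 4.33 s -25.34 z 32.7 F x,y,z 1.97 -2.83 1.54 w 16.6
```

{"api": "jog_arm", "payload": {
  "commands": [
    [[-0.04,-2.5,-0.16],[0,0,0],1],
    [[-0.07,-5,-0.3],[0,0,0],1],
    [[-0.1,-7.5,-0.42],[0,0,0],1],
    [[-0.13,-10,-0.53],[0,0,0],1],
    [[-0.16,-12.5,-0.62],[0,0,0],1],
    [[-0.18,-15,-0.7],[0,0,0],1],
    [[-0.2,-17.5,-0.76],[0,0,0],1],
    [[-0.22,-20,-0.8],[0,0,0],1]
  ]
}}

```text
clock: 19.62
tool_pos: [509.6, 14.1, 139.9]
orientation: [[0.924, -0.37, -0.096], [-0.368, -0.929, 0.039], [-0.103, -0.001, -0.995]]
ft_force: [0.2, -2.9, 1.4]
grip_width: 16.4
```

```bash
python3 st.py|head -1
```

```text
t 19.625 tcp [509.63  14.05 139.94] ball x 4.24 s -5.3 z 33.51 F x,y,z 1.26 -2.66 1.44 w 16.4
```

{"api": "jog_arm", "payload": {
  "commands": [
    [[-0.1,-2.5,-0.02],[0,0,0],1],
    [[-0.2,-5,-0.02],[0,0,0],1],
    [[-0.27,-7.5,0],[0,0,0],1],
    [[-0.3,-10,0.03],[0,0,0],1],
    [[-0.32,-12.5,0.07],[0,0,0],1],
    [[-0.34,-15,0.13],[0,0,0],1],
    [[-0.36,-17.5,0.2],[0,0,0],1],
    [[-0.37,-20,0.3],[0,0,0],1]
  ]
}}

```text
clock: 20.62
tool_pos: [516.7, 32.8, 139.7]
orientation: [[0.924, -0.37, -0.095], [-0.368, -0.929, 0.039], [-0.103, -0.001, -0.995]]
ft_force: [0.1, -3.0, 2.9]
grip_width: 16.6
```

```bash
python3 st.py|head -1
```

```text
t 20.625 tcp [516.71  32.76 139.7 ] ball x 3.92 s 14.7 z 33.27 F x,y,z 1.23 -2.76 2.92 w 16.6
```

{"api": "jog_arm", "payload": {
  "commands": [
    [[-0.08,-2.5,0.08],[0,0,0],1],
    [[-0.14,-5,0.19],[0,0,0],1],
    [[-0.18,-7.5,0.33],[0,0,0],1],
    [[-0.21,-10,0.49],[0,0,0],1],
    [[-0.23,-12.5,0.67],[0,0,0],1],
    [[-0.25,-15,0.86],[0,0,0],1],
    [[-0.27,-17.5,1.07],[0,0,0],1],
    [[-0.29,-20,1.29],[0,0,0],1]
  ]
}}

```text
clock: 21.62
tool_pos: [523.7, 51.5, 138.4]
orientation: [[0.924, -0.37, -0.095], [-0.368, -0.929, 0.039], [-0.103, -0.001, -0.995]]
ft_force: [0.2, -3.2, 1.7]
grip_width: 16.8
```

```bash
python3 st.py|head -1
```

```text
t 21.625 tcp [523.7   51.48 138.43] ball x 3.49 s 34.67 z 32.0 F x,y,z 1.34 -2.91 1.71 w 16.8
```

{"api": "jog_arm", "payload": {
  "commands": [
    [[-0.06,-2.5,0.25],[0,0,0],1],
    [[-0.1,-5,0.53],[0,0,0],1],
    [[-0.13,-7.5,0.82],[0,0,0],1],
    [[-0.15,-10,1.13],[0,0,0],1],
    [[-0.17,-12.5,1.45],[0,0,0],1],
    [[-0.19,-15,1.8],[0,0,0],1]
  ]
}}

```text
clock: 22.38
tool_pos: [528.9, 65.6, 136.7]
orientation: [[0.924, -0.37, -0.096], [-0.368, -0.929, 0.039], [-0.103, -0.001, -0.995]]
ft_force: [0.1, -3.7, 1.6]
grip_width: 16.9
```

```bash
python3 st.py|head -1
```

```text
t 22.375 tcp [528.89  65.58 136.66] ball x 3.09 s 49.69 z 30.23 F x,y,z 1.43 -3.41 1.6 w 16.9
```

{"api": "jog_arm", "payload": {
  "commands": [
    [[-0.04,-2.4,0.34],[0,0,0],1],
    [[-0.07,-4.8,0.7],[0,0,0],1],
    [[-0.1,-7.2,1.05],[0,0,0],1],
    [[-0.12,-9.6,1.42],[0,0,0],1],
    [[-0.13,-11.5,1.6],[0,0,0],1]
  ]
}}

```text
clock: 23.0
tool_pos: [532.9, 76.3, 135.1]
orientation: [[0.924, -0.37, -0.095], [-0.368, -0.929, 0.039], [-0.103, -0.001, -0.995]]
ft_force: [0.3, -3.0, 2.8]
grip_width: 16.2
```

```bash
python3 st.py
python3 - <<'E'
from cell import bot
import cv2,pickle
a=bot.get_image("wrist");c=bot.camera_info("wrist");b=bot.get_image("side")
import numpy as np
s=cv2.resize(a[100:300,130:380,::-1],(500,400),interpolation=2)
t=cv2.resize(b[150:230,200:260,::-1],(300,400),interpolation=2)
cv2.imwrite("pics/w8.png",np.hstack([s,t]))
E
```

```text
t 23.0 tcp [532.89  76.35 135.11] ball x 2.84 s 61.18 z 28.68 F x,y,z 1.38 -2.69 2.84 w 16.2
tool->(x,-y,down) [[0.9946, -0.0001, 0.103], [0.0, 1.0, 0.0009], [-0.103, -0.0009, 0.9947]]
```

View pics/w8.png

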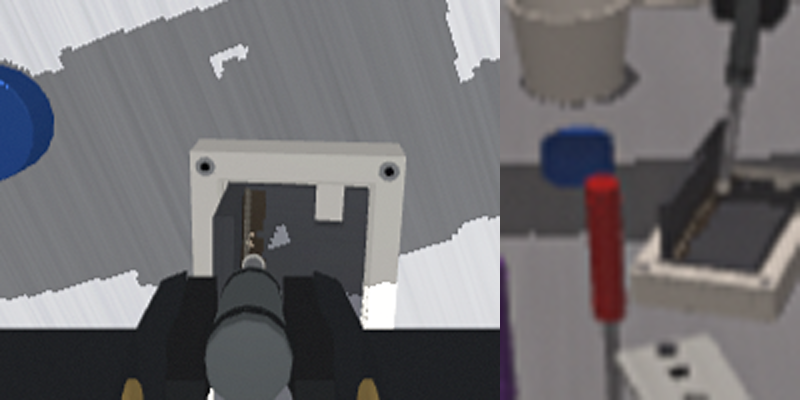

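The wrist view shows the ball at (252,262) in the crop, while the slot end of the seam is at v≈190. The stylus has pivoted in the jaws and its tip lags. I'll quantify that.

Run:
```python
from cell import bot
from h import *
o=bot.observe();c=bot.camera_info("wrist");R=o["orientation"]
x=np.array([.9291,-.3697]);y=np.array([.3697,.9291])
print("pred ball px",proj(c,[o["tool_pos"]+R@[0,0,107]]))
q=lambda u,v,z:(lambda d:(round(d@x,1),round(d@y,1)))(ray(c,(130+u/2,100+v/2),z)[0,:2]-[497.42,24.72])
for z in(24,30,36):print("ball",z,q(252,262,z))
print("seam end",q(243,190,24),"rib end top",q(235,183,64),"slot corners",q(315,184,24),q(343,184,24),"screws",q(205,166,24),q(389,171,24))
print("grip top",[q(249,355,z) for z in(165,175)], "grip bottom",q(253,290,100))
```

```text
pred ball px [[253.02921377 192.40076478]]
ball 24 (np.float64(4.9), np.float64(24.1))
ball 30 (np.float64(5.5), np.float64(26.8))
ball 36 (np.float64(6.1), np.float64(29.4))
seam end (np.float64(1.0), np.float64(57.4)) rib end top (np.float64(2.7), np.float64(72.6)) slot corners (np.float64(31.6), np.float64(61.1)) (np.float64(43.3), np.float64(61.4)) screws (np.float64(-15.3), np.float64(67.7)) (np.float64(61.9), np.float64(67.6))
grip top [(np.float64(18.2), np.float64(65.5)), (np.float64(19.3), np.float64(71.8))] grip bottom (np.float64(12.7), np.float64(48.3))
```

{"api": "jog_arm", "payload": {
  "commands": [
    [[-0.02,-2.5,0.05],[0,0,0],1],
    [[-0.05,-5,0.33],[0,0,0],1],
    [[-0.07,-7.5,0.62],[0,0,0],1],
    [[-0.09,-10,0.94],[0,0,0],1]
  ],
  "newtons": 60
}}

```text
clock: 23.6
tool_pos: [536.5, 85.7, 134.2]
orientation: [[0.924, -0.37, -0.095], [-0.368, -0.929, 0.039], [-0.103, -0.001, -0.995]]
ft_force: [0.6, -4.0, 1.7]
grip_width: 16.6
```

```bash
cat > tip.py <<'E'
from cell import bot
from h import *
import sys
o=bot.observe();c=bot.camera_info("wrist");a=bot.get_image("wrist")
s=a[180:260,226:286].astype(int)
np.save("tip.npy",a)
# ball: bright neutral blob near column 255 above grip
g=a[150:300,236:276].mean(2);np.set_printoptions(linewidth=250)
print("col", g[40:110:2,17:22].mean(1).round(0).astype(int))
E
python3 st.py|head -1; python3 tip.py
```

```text
t 23.6 tcp [536.47  85.69 134.17] ball x 2.72 s 71.17 z 27.73 F x,y,z 2.02 -3.49 1.72 w 16.6
col [176 177 176 176 176 175 116  61  67  66  64  64  63  59  77 107  84  59  91 129  99  89  31  66  67  67  68  67  68  67  68  63  32  40  69]
```

{"api": "jog_arm", "payload": {
  "commands": [
    [[0.02,-2.5,0.3],[0,0,0],1],
    [[0.03,-5,0.64],[0,0,0],1],
    [[0.03,-7.5,1.02],[0,0,0],1],
    [[0.03,-10,1.42],[0,0,0],1],
    [[0.03,-12.5,1.84],[0,0,0],1]
  ]
}}

```text
clock: 24.28
tool_pos: [540.9, 97.4, 132.4]
orientation: [[0.924, -0.37, -0.095], [-0.368, -0.929, 0.039], [-0.103, -0.001, -0.995]]
ft_force: [1.9, -4.8, 1.8]
grip_width: 16.7
```

```bash
python3 st.py|head -1; python3 tip.py
```

```text
t 24.275 tcp [540.93  97.37 132.4 ] ball x 2.56 s 83.68 z 25.97 F x,y,z 3.52 -3.75 1.82 w 16.7
col [122 121 138 152 152 152 157 176 175 175 175 175 176 174  72  65  66  62  78 137 102  94  31  64  67  67  67  67  67  67  66  63  29  41  68]
```

{"api": "jog_arm", "payload": {
  "commands": [
    [[0.12,-2.4,0.4],[0,0,0],1],
    [[0.25,-4.8,0.85],[0,0,0],1],
    [[0.3,-7.2,1.32],[0,0,0],1],
    [[0.33,-9.6,1.75],[0,0,0],1]
  ]
}}

```text
clock: 24.82
tool_pos: [544.5, 106.4, 130.7]
orientation: [[0.924, -0.37, -0.096], [-0.368, -0.929, 0.039], [-0.103, -0.001, -0.995]]
ft_force: [1.8, -2.1, 5.7]
grip_width: 16.6
```

```bash
python3 st.py|head -1; python3 tip.py
python3 - <<'E'
import numpy as np,cv2
a=np.load("tip.npy")
cv2.imwrite("pics/w9.png",cv2.resize(a[180:280,190:340,::-1],(750,500),interpolation=2))
E
```

```text
t 24.825 tcp [544.51 106.4  130.66] ball x 2.5 s 93.42 z 24.23 F x,y,z 2.44 -1.26 5.71 w 16.6
col [117 119 118 119 120 121 121 123 153 152 152 151 167 192 209 172 175 172 140  97  97  62  40  68  67  67  67  66  67  67  67  69  31  27  65]
```

View pics/w9.png

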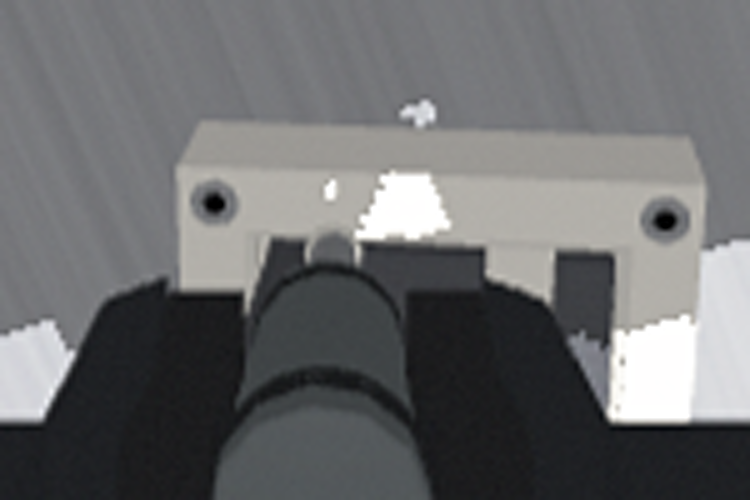

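Ball tip appears at crop (333,248), overlapping the wall's end edge at v≈240. Checking whether its centre reached the end.

Run:
```python
from cell import bot
from h import *
c=bot.camera_info("wrist");x=np.array([.9291,-.3697]);y=np.array([.3697,.9291])
q=lambda u,v,z:(lambda d:(round(d@x,1),round(d@y,1)))(ray(c,(190+u/5,180+v/5),z)[0,:2]-[497.42,24.72])
for z in(28,30,32):
  B=np.array(q(333,232,z));print(z,"ball front",B)
  for s in(50,53,56,58):
    P=np.r_[[497.42,24.72]+4.5*x+s*y,z];
    # topmost silhouette of sphere
    t=np.array([P+5*np.r_[np.cos(a)*y,np.sin(a)] for a in np.linspace(0,2*np.pi,60)]);print("  s",s,"front v",((proj(c,t)[:,1].min()-180)*5).round(1))
print("edge",q(280,239,25),q(440,245,25),"pocket edge",q(600,250,24),"screws",q(213,203,24),q(665,220,24))
```

```text
28 ball front [ 5.8 64.7]
  s 50 front v 281.2
  s 53 front v 265.4
  s 56 front v 249.4
  s 58 front v 238.8
30 ball front [ 6.  65.6]
  s 50 front v 286.1
  s 53 front v 270.1
  s 56 front v 254.1
  s 58 front v 243.4
32 ball front [ 6.2 66.4]
  s 50 front v 291.0
  s 53 front v 275.0
  s 56 front v 258.8
  s 58 front v 248.0
edge (np.float64(-3.8), np.float64(61.7)) (np.float64(24.0), np.float64(61.8)) pocket edge (np.float64(51.3), np.float64(61.7)) screws (np.float64(-15.6), np.float64(67.6)) (np.float64(61.8), np.float64(67.6))
```

{"api": "jog_arm", "payload": {
  "commands": [
    [[-0.02,-1.8,-0.1],[0,0,0],1],
    [[-0.02,-2.2,-0.1],[0,0,0],1]
  ]
}}

```text
clock: 25.12
tool_pos: [545.1, 108.4, 130.6]
orientation: [[0.924, -0.37, -0.096], [-0.368, -0.929, 0.039], [-0.104, -0.001, -0.995]]
ft_force: [-0.6, -1.9, 2.8]
grip_width: 16.5
```

```bash
python3 st.py
python3 - <<'E'
from cell import bot
from h import *
o=bot.observe();c=bot.camera_info("wrist")
print(bot.camera_info("top")["xyz"])
t=bot.get_image("top");w=bot.get_image("wrist");np.save("top1.npy",t)
k=1.5625;ct=bot.camera_info("top")
# beaker rim ellipse from initial top image: bright rim
a=np.load("top0.npy").mean(2)
print("wrist v col",w[222:236,256].mean(1).round(0))
print("bottom-foot ctr",ray(ct,np.array((183,367))/k,3)[0,:2],"rim ctr",ray(ct,np.array((177,362))/k,70)[0,:2])
E
```

```text
t 25.125 tcp [545.07 108.37 130.65] ball x 2.24 s 95.41 z 24.22 F x,y,z 0.16 -1.95 2.76 w 16.5
tool->(x,-y,down) [[0.9945, -0.0002, 0.1039], [0.0001, 1.0, 0.0008], [-0.1038, -0.0008, 0.9946]]
[ 312.54388952  -42.96770257 1168.81709596]
wrist v col [174. 175. 176. 160. 150. 113.  92.  95.  97.  93.  68.  38.  30.  59.]
bottom-foot ctr [416.89537704 293.66778468] rim ctr [418.43895926 284.1693228 ]
```

Stroke finished; the tip has passed the slotted end. Now lift off and work out the beaker position.

{"api": "jog_arm", "payload": {
  "commands": [
    [[2,0,-3],[0,0,0],1],
    [[1,0,-20],[0,0,0],1],
    [[-4,0,-70],[0,0,0],1],
    [[-9,0,-120],[0,0,0],1],
    [[-12,0,-150],[0,0,0],1],
    [[-12,0,-150],[0,0,0],1],
    [[-12,0,-150],[0,0,0],1]
  ]
}}

```text
clock: 26.1
tool_pos: [548.1, 106.8, 279.4]
orientation: [[0.924, -0.37, -0.098], [-0.368, -0.929, 0.039], [-0.106, -0.0, -0.994]]
ft_force: [0.5, 0.7, -1.0]
grip_width: 16.6
```

Run:
```python
from cell import bot
from h import *
o=bot.observe();R=o["orientation"];k=1.5625
ct=bot.camera_info("top");cw=bot.camera_info("wrist");w=bot.get_image("wrist");t=bot.get_image("top");s=bot.get_image("side")
a=np.load("top0.npy").astype(np.uint8)
hsv=cv2.cvtColor(a,cv2.COLOR_RGB2HSV)
# beaker: warm tint vs bluish bench
m=((a[...,0].astype(int)-a[...,2])>3).astype(np.uint8);m[:205]=0;m[255:]=0;m[:,:88]=0;m[:,140:]=0
C=max(cv2.findContours(m,0,2)[0],key=cv2.contourArea);H=cv2.convexHull(C)[:,0]
e=cv2.fitEllipse(H.astype(np.float32));print("mask bbox",H.min(0)*k,H.max(0)*k,"ell",np.array(e[0])*k,e[1])
P=ray(ct,H,70)[:,:2];print("hull@70 x",P.min(0),P.max(0))
for u in [(112,240),(97,393),(97,228)]:print("rack",u,ray(ct,np.array(u)/k,0)[0,:2].round(0),ray(ct,np.array(u)/k,80)[0,:2].round(0))
print(o["clock"],o["tool_pos"],R.round(3))
# stylus in hand: predicted px for lean angles
for th in(12,16,20):
    th=np.radians(th);B=[0,126*np.sin(th),-19+126*np.cos(th)];print(np.degrees(th),proj(cw,[o["tool_pos"]+R@B]).round(1))
q=cv2.resize(w[...,::-1],(512,384));cs=s[90:190,190:290,::-1]
cv2.imwrite("pics/w10.png",np.hstack([q[150:300,150:360].repeat(2,0).repeat(2,1),cv2.resize(cs,(300,300),interpolation=2)]))
```

```text
mask bbox [143.75   332.8125] [206.25  390.625] ell [174.17256832 362.16971874] (37.45098876953125, 40.38289260864258)
hull@70 x [374.30389213 238.33886361] [464.08853359 335.90131756]
rack (112, 240) [630. 432.] [609. 399.]
rack (97, 393) [372. 431.] [368. 398.]
rack (97, 228) [651. 459.] [628. 425.]
26.1 [548.11059571 106.84423027 279.39978181] [[ 0.924 -0.37  -0.098]
 [-0.368 -0.929  0.039]
 [-0.106 -0.    -0.994]]
12.000000000000002 [[253.1 222.6]]
16.0 [[253.1 232.8]]
20.0 [[253.1 243.1]]
```

Run:
```python
from cell import bot
from h import *
np.set_printoptions(linewidth=220)
w=bot.get_image("wrist");o=bot.observe();cw=bot.camera_info("wrist");R=o["orientation"]
print(w[200:260,250:257].mean((1,2)).round(0).astype(int))
print(w[222:244:3,235:275].mean(2).round(0).astype(int))
for th in(10,13,16,19):
    t=np.radians(th);D=np.array([0,np.sin(t),np.cos(t)]);G=np.array([0,0,-19])
    pts=[o["tool_pos"]+R@(G+D*L) for L in(131,61)];print(th,proj(cw,pts).round(1).tolist())
```

```text
[172 171 171 171 171 171 171 171 170 179 183 183 183 184 182 182 182 182 183 186 193 167 139 125 112 111 113 112 110  91  50  19  41  57  60  60  60  60  60  60  60  60  60  60  60  60  60  60  60  60  60  60  60  60
  62  38  27  36  26  38]
[[192 190 191 195 196 196 193 190 195 190 219 255 253 253 255 253 209 164 100  82  82  82  90 103 129 135  54  96  97  96  95  96  96 105 106 109 107 107 107 107]
 [191 194 191 191 194 196 196 194 190 192 218 255 253 253 255 221 128  88  86  83  87  87  86  87  87 105 135 130  99  91  93  91  99 106 108 107 105 107 105 107]
 [194 190 193 191 191 193 196 196 194 188 217 255 253 254 255 254 109  87  81  72  78  85  84  90  90  95  51 119  84  88  89  92  89 104 105 103 104 103 103 103]
 [194 193 189 192 191 190 192 195 197 195 221 255 135 110  38  19  22  19  14  22  22  18  19  22  22  32  36  59  73  85  84  83  90  88  91 103 104 105 104 104]
 [189 191 194 192 191 191 191 193 202 142  53  21  38  50  56  60  60  61  61  60  60  60  61  62  62  61  60  56  32  16  23  51  94  66 100 101 101 102 101 101]
 [171 168 167 167 194 193 200 117  30  32  56  60  61  61  60  60  61  59  60  60  60  59  59  60  60  60  58  60  60  63  57  46  14  75 103 102 104  93  92  91]
 [ 25  20  18  55 199 207  68  49  60  59  60  60  59  60  61  62  60  60  60  62  58  59  60  62  59  60  60  60  61  60  60  62  61  39  48 104  50  23  21  23]
 [ 24  22  21  58 200 116  50  58  60  60  59  60  60  59  59  60  59  61  61  61  60  59  61  61  59  59  59  61  61  59  60  61  62  61  39  70  44  27  23  25]]
10 [[253.1, 216.4], [252.6, 237.6]]
13 [[253.1, 224.2], [252.6, 242.4]]
16 [[253.1, 232.0], [252.6, 247.2]]
19 [[253.1, 239.8], [252.6, 252.1]]
```

Run:
```python
from cell import bot
from h import *
o=bot.observe();R0=o["orientation"]
R=down(-110)@Ro.from_rotvec([-.358,0,0]).as_matrix()
B=np.array([2,31.5,103.]);L=np.array([.94,-.342]);C=np.array([419,290.])
for z in(150,95,20,10):
    b=np.r_[C-18*L,z];p=b-R@B;d,r=delta(o,p,R);print(z,"tcp",p.round(1),"delta",d,r)
print("angle",np.degrees(np.linalg.norm(r)))
print("ball dir z lean", np.degrees(np.arccos(-(R@np.array([0,np.sin(.253),np.cos(.253)]))[2])), (R@[0,.25,.97]).round(2))
# after arrival: world moves in new tool frame
print("down 1mm in target tool axes",(R.T@[0,0,-1]).round(4),"along L",(R.T@np.r_[L,0]).round(4))
```

```text
150 tcp [464.4 275.6 235.4] delta [-134.9 -125.8   59.1] [-0.2031 -0.192   1.5329]
95 tcp [464.4 275.6 180.4] delta [-129.1 -125.8  113.8] [-0.2031 -0.192   1.5329]
20 tcp [464.4 275.6 105.4] delta [-121.2 -125.8  188.4] [-0.2031 -0.192   1.5329]
10 tcp [464.4 275.6  95.4] delta [-120.2 -125.8  198.3] [-0.2031 -0.192   1.5329]
angle 89.276606519425
ball dir z lean 35.00772128249331 [-0.54  0.2  -0.82]
down 1mm in target tool axes [ 0.     -0.3504  0.9366] along L [-1.000e-04 -9.369e-01 -3.505e-01]
```

{"api": "jog_arm", "payload": {
  "commands": [
    [[-67,-63,30],[-0.1,-0.096,0.766],1],
    [[-67,-63,30],[-0.1,-0.096,0.766],1],
    [[-67,-63,30],[-0.1,-0.096,0.766],1],
    [[-67,-63,30],[-0.1,-0.096,0.766],1],
    [[-135,-126,59],[-0.203,-0.192,1.533],1],
    [[-135,-126,59],[-0.203,-0.192,1.533],1],
    [[-135,-126,59],[-0.203,-0.192,1.533],1],
    [[-135,-126,59],[-0.203,-0.192,1.533],1],
    [[-135,-126,59],[-0.203,-0.192,1.533],1],
    [[-135,-126,59],[-0.203,-0.192,1.533],1],
    [[-135,-126,59],[-0.203,-0.192,1.533],1],
    [[-135,-126,59],[-0.203,-0.192,1.533],1],
    [[-135,-126,59],[-0.203,-0.192,1.533],1],
    [[-135,-126,59],[-0.203,-0.192,1.533],1]
  ]
}}

```text
clock: 28.05
tool_pos: [464.7, 275.8, 236.5]
orientation: [[-0.342, -0.881, -0.327], [-0.94, 0.32, 0.12], [-0.001, 0.348, -0.937]]
ft_force: [-0.1, -0.7, -0.2]
grip_width: 16.6
```

Run:
```python
from cell import bot
from h import *
o=bot.observe();R=o["orientation"];print(o["clock"],o["tool_pos"].round(1),o["joint_pos"].round(0),o["ft_force"].round(1),np.degrees(np.arctan2(R[1,0],R[0,0])),np.degrees(np.arccos(-R[2,2])))
cw=bot.camera_info("wrist");w=bot.get_image("wrist");np.save("wb.npy",w)
np.set_printoptions(linewidth=240)
d=w[...,0].astype(int)-w[...,2]
m=(d>3).astype(np.uint8);n,l,s,ce=cv2.connectedComponentsWithStats(m)
for i in np.argsort(-s[:,4])[:6]:print(s[i],ce[i].round(0))
# coarse map of brightness
g=cv2.resize(w,(64,48),interpolation=cv2.INTER_AREA).mean(2)
for r in g[:36]:print("".join("@%#*+=-:. "[::-1][min(9,int(v/25.6))] for v in r))
C=[np.r_[419+42*np.cos(a),290+42*np.sin(a),70] for a in np.radians(range(0,360,45))]
print((proj(cw,C)/8).round(0).tolist())
```

```text
28.05 [464.7 275.8 236.5] [ 13.  28.  74.  11.  95. 122.] [-0.1 -0.7 -0.2] -109.99385637766568 20.38304340084723
[     0      0    512    384 161945] [267. 189.]
[    0     0   172   232 10504] [ 83. 102.]
[  61  337  441   47 6521] [325. 373.]
[ 211  103   86   94 5253] [255. 152.]
[ 424  239   88   65 4261] [475. 277.]
[   0   89   94  100 3498] [ 43. 139.]
******###%####%%%%+===============+====*########################
**#***#######%%%#+===============*#======#######################
*******####%%%%%#=================*+=====#######################
********##%#####%========================#######################
@*******######%%%+=================+=====#######################
@%****=+######%%%*===*============*+=====*######################
@@#+=*+-**###%%##*===*#+=================+######################
*#@+-=*+**########===+*+==================######################
=-+@=+*#***#######====++==================*###*=-=##############
==-@%****-+*######+====+==================###+:-==+#############
+*@@@#+=*++*#####%#+*###*=================###:-+===*############
%@@##@*-=****##########
[... 1014 characters left out ...]
##
.:=.:=:::==++**#=*%+###########**######+=============###########
-#* .:::=+*+===*=*@##########%#==%%%#*+==============###########
#*. :==-+---::=#*%@%#######+**=::+*=-===============*###########
#+..:*-.-::-:-***#####%###:..:::::...:===========+*#########*++*
##*+#- .-:-===::*########+....::::....-========*##########++#%%%
####*. :==--::::======*##.............:=====+*##########++#%%###
#####-:*:..:::................:--:................*####+*%#*====
*######+  -=:................:----.................##*+#*+======
+*####%+.:#+.................:----:................:============
[[30.0, 16.0], [27.0, 18.0], [27.0, 22.0], [30.0, 24.0], [34.0, 24.0], [37.0, 22.0], [37.0, 19.0], [34.0, 16.0]]
```

Run:
```python
from cell import bot
from h import *
cw=bot.camera_info("wrist");w=np.load("wb.npy")
for C in((419,290),(419,285),(424,290)):
    P=proj(cw,[np.r_[C[0]+45*np.cos(a),C[1]+45*np.sin(a),70] for a in np.linspace(0,6.283,90)]);print(C,P.min(0).round(0),P.max(0).round(0))
m=((w[...,0].astype(int)-w[...,2])>3)[95:215,200:310]
for r in m[::4,::2]:print("".join("#" if v else "." for v in r))
```

```text
(419, 290) [213. 122.] [301. 197.]
(419, 285) [217. 120.] [306. 196.]
(424, 290) [211. 117.] [300. 194.]
.......................................................
.......................................................
........................#######........................
...................#################...................
................######################.................
...............#########################...............
.............############################..............
............##############################.............
...........#########.####..################............
..........#####.......###...################...........
.........#..##........###....################..........
........#.####........####....################.........
.......########........##......################........
......#.#########................###############.......
.......############...............##############.......
.....#.################.........#################......
.....############################################......
.....############################################......
.......#########################################.......
......#.########################################.......
.........######################################........
..........###################################..........
............################################...........
...............##########################..............
................#.##################...................
.......................#.#.....#.......................
.......................................................
.......................................................
.......................................................
.......................................................
```

{"api": "jog_arm", "payload": {
  "commands": [
    [[-3,-10,26],[0,0,0],1],
    [[-3,-21,56],[0,0,0],1],
    [[-3,-28,75],[0,0,0],1],
    [[-3,-35,94],[0,0,0],1],
    [[-3,-42,112],[0,0,0],1],
    [[-3,-45.9,122.5],[0,0,0],1],
    [[-3,-45.9,122.5],[0,0,0],1],
    [[-3,-45.9,122.5],[0,0,0],1]
  ]
}}

```text
clock: 29.1
tool_pos: [466.5, 278.6, 106.4]
orientation: [[-0.342, -0.881, -0.326], [-0.94, 0.32, 0.12], [-0.001, 0.347, -0.938]]
ft_force: [-0.2, -0.4, -0.3]
grip_width: 16.3
```

Run:
```python
from cell import bot
o=bot.observe();print(o["clock"],o["tool_pos"].round(1),o["ft_force"].round(2),o["moment"].round(2))
```

```text
29.1 [466.5 278.6 106.4] [-0.2  -0.43 -0.32] [-0.06 -0.2   0.  ]
```

{"api": "jog_arm", "payload": {
  "commands": [
    [[0,-1.05,2.8],[0,0,0],1],
    [[0,-2.1,5.6],[0,0,0],1],
    [[0,-2.8,7.5],[0,0,0],1],
    [[0,-2.8,7.5],[0,0,0],1]
  ]
}}

```text
clock: 29.6
tool_pos: [466.0, 278.5, 97.5]
orientation: [[-0.342, -0.881, -0.327], [-0.94, 0.321, 0.12], [-0.0, 0.349, -0.937]]
ft_force: [-0.4, 0.8, -0.4]
grip_width: 16.3
```

{"api": "jog_arm", "payload": {
  "commands": [
    [[0,-0.35,0.94],[0,0,0],1],
    [[0,-0.7,1.88],[0,0,0],1],
    [[0,-1.05,2.8],[0,0,0],1],
    [[0,-1.05,2.8],[0,0,0],1]
  ]
}}

```text
clock: 30.1
tool_pos: [467.0, 278.4, 95.5]
orientation: [[-0.342, -0.882, -0.325], [-0.94, 0.321, 0.12], [-0.002, 0.346, -0.938]]
ft_force: [4.0, -2.1, 5.5]
grip_width: 16.6
```

{"api": "jog_arm", "payload": {
  "commands": [
    [[0,0,-0.8],[0,0,0],1],
    [[0,0,-0.8],[0,0,0],1],
    [[0,0,-0.8],[0,0,0],0.75],
    [[0,0,-0.8],[0,0,0],0.7],
    [[0,0,-0.8],[0,0,0],0.65],
    [[0,0,-0.8],[0,0,0],0.6],
    [[0,0,-0.8],[0,0,0],0.6]
  ]
}}

```text
clock: 30.98
tool_pos: [466.3, 278.4, 95.4]
orientation: [[-0.342, -0.881, -0.327], [-0.94, 0.321, 0.12], [-0.001, 0.349, -0.937]]
ft_force: [-0.8, 0.3, -0.8]
grip_width: 35.3
```

{"api": "jog_arm", "payload": {
  "commands": [
    [[0,0,0],[0,0,0],0.3],
    [[0,0,0],[0,0,0],0.2],
    [[0,0,-20],[0,0,0],0.2],
    [[0,0,-60],[0,0,0],0.2],
    [[0,0,-110],[0,0,0],0.2],
    [[0,0,-150],[0,0,0],0.2],
    [[0,0,-150],[0,0,0],0.2],
    [[0,0,-150],[0,0,0],0.2]
  ]
}}

```text
clock: 31.98
tool_pos: [514.9, 260.5, 234.9]
orientation: [[-0.342, -0.88, -0.329], [-0.94, 0.321, 0.119], [0.0, 0.35, -0.937]]
ft_force: [-0.8, -0.2, -0.5]
grip_width: 70.6
```

Run:
```python
from cell import bot
from h import *
o=bot.observe();print(o["clock"],o["tool_pos"].round(1),o["ft_force"].round(2),o["grip_width"])
cw=bot.camera_info("wrist");w=bot.get_image("wrist");np.save("wc.npy",w);t=bot.get_image("top");s=bot.get_image("side");np.save("sc.npy",s);np.save("tc.npy",t)
R=(w[130:330,170:350]);g=w.mean(2)
for v in range(100,340,6):print(v,"".join(" .:-=+*#%@"[min(9,int(x/25.6))] for x in g[v,150:370:3]))
s0=np.load("side0.npy")
for v in range(125,185,2):print(v,"".join(" .:-=+*#%@"[min(9,int(x/25.6))] for x in s.mean(2)[v,185:260]))
```

```text
31.975 [514.9 260.5 234.9] [-0.84 -0.17 -0.52] 70.61018915189983
100 ######################*-==----------=-------------------------+###########
106 ########################-=---===-------------------------------+######*#**
112 #########################=---------------------------------------#***###**
118 ######################*####---------------------------------------****+:::
124 #################*##########*--------------------------------------##:::::
130 ###########*############*####*#-------------------------------------:::.==
136 ##################*#####*######-------------------------------------..-===
142 ############*#####**#######=----------------------------------------:.====
148 ############**#######*##+-----+++++++++++----------------------------::===
154 ######**############**##----+++++++++++++++=---------------------------:==
160 **#############*#*###*#----+++++++++++++++++=---------------------------#*
166 #######################---++++++++=++++++++++---------------------------=#
172 #################****##=-=+++=@@-----:@*++++++---------------------------#
178 ####
[... 3824 characters left out ...]
====-----==-===-=-------::::::::::::::::::::::-=::::::::::::
169 ====================-------====-----:::::::::::::::::::::::::::::--::::::::
171 =======-==-::::::::::::::::::::::::::::::::::::::::::::::::::::::=+=-::::--
173 :::::::::::::::::::::::::::::::::::::::::::::::::::::::::::::::::::::::::==
175 ::::::::::::::::::::::::::::::::::::::::::::::::::::::::::::.::::::::::::::
177 :::::::::::::::::::::::::::::::::::-:::::::::::::::::::::::..::::::::::::-=
179 :::::::::::::::::::::::::::::::::::::::::-------=====-:::...:=+============
181 :::::::::::::::::::::::..::::::::::..:===============-::....:==============
183 ::::::::::::--------===-..:...:......:==============:::.....:+*****++++++++
```

Side-view pixels show the dark grip leaning out of the beaker, from (222,151) to (231,135). Next, a numerical check that the coupon is level and square and the bystanders unmoved.

Run:
```python
from cell import bot
from h import *
ct=bot.camera_info("top");a=np.load("top0.npy").astype(int);b=np.load("tc.npy").astype(int)
d=(np.abs(a-b).max(2)>40).astype(np.uint8);d=cv2.morphologyEx(d,cv2.MORPH_OPEN,np.ones((2,2),np.uint8))
n,l,s,ce=cv2.connectedComponentsWithStats(d)
for i in range(1,n):
    if s[i,4]>5:print(s[i],ray(ct,ce[i],10)[0,:2].round(0))
# coupon in top image now
P=lambda p,z:np.r_[p,z]
g=b.mean(2);m=(g<80).astype(np.uint8);m[:170]=0;m[230:]=0;m[:,:190]=0;m[:,265:]=0
C=cv2.findContours(m,0,2)[0]
if C:
    C=max(C,key=cv2.contourArea);r=cv2.minAreaRect(C[:,0].astype(np.float32));print("coupon",r,ray(ct,cv2.boxPoints(r),30)[:,:2].round(0).tolist())
o=bot.observe();x=np.array([.929,-.37])
print(delta(o,(494,27,240),down(-21.7)))
```

```text
[46 73  3  2  6] [852. 517.]
[  52   73   62   67 1069] [715. 423.]
[91 73  2  3  6] [854. 396.]
[101  73   4   3  12] [855. 366.]
[112  72   4   5  17] [856. 336.]
[79 74  3  2  6] [852. 427.]
[108  74   2   4   8] [851. 349.]
[121  75  25  96 680] [705. 279.]
[ 65  79  39  38 954] [788. 412.]
[109  80   2   9  18] [826. 345.]
[38 88  3 20 52] [783. 530.]
[106  93   5   4  10] [795. 346.]
[56 95  4  5 19] [785. 481.]
[62 96  2  3  6] [785. 468.]
[110  96   2   6  12] [784. 338.]
[149 140   9   4  21] [666. 217.]
[ 42 142  25 110 847] [544. 468.]
[   44   150   143   234 10694] [344. 225.]
[ 79 153   4   2   8] [629. 404.]
[ 96 152   7   3  16] [631. 357.]
[151 154  17  12  79] [618. 198.]
[ 71 164   2   4   8] [595. 425.]
[ 65 166   2   3   6] [591. 440.]
[ 64 173   4   6  15] [568. 438.]
[ 70 174   2   3   6] [570. 425.]
[ 201  180   53   39 1100] [515.  12.]
[ 63 184   4   5  17] [540. 437.]
[ 69 184   2   3   6] [543. 425.]
[ 68 193   2   4   8] [518. 425.]
[ 62 195   4   5  16] [512. 438.]
[ 67 203   2   4   8] [492. 425.]
[ 61 204   4   7  19] [485. 438.]
[342 206  16  13 130] 
[... 250 characters left out ...]
]
[ 57 242   4   5  17] [391. 438.]
[ 63 242   2   4   8] [392. 425.]
[ 56 251   3   2   6] [371. 439.]
[  182   265   279   119 12256] [ 212. -195.]
[187 305   2   4   8] [242. 104.]
[186 310   3   7  16] [226. 104.]
[ 29 316  17  10 106] [203. 471.]
[  0 318  25  66 677] [147. 529.]
[ 364  344  148   40 2575] [ 105. -569.]
[221 360   5   5  19] [114.  11.]
[206 378  39   6 189] [70.  3.]
[252 378   7   6  31] [ 71. -65.]
[262 382   3   2   6] [ 68. -86.]
coupon ((225.92469787597656, 197.1788330078125), (48.41011047363281, 23.089391708374023), 22.833654403686523) [[512.0, 85.0], [568.0, 64.0], [521.0, -52.0], [466.0, -30.0]]
(array([226.6, -54.7, -25.7]), array([ 0.2843,  0.275 , -1.5232]))
```

{"api": "jog_arm", "payload": {
  "commands": [
    [[113,-27,-40],[0.142,0.137,-0.76],0.2],
    [[113,-27,-40],[0.142,0.137,-0.76],0.2],
    [[113,-27,-40],[0.142,0.137,-0.76],0.2],
    [[113,-27,-40],[0.142,0.137,-0.76],0.2],
    [[226,-55,-26],[0.284,0.275,-1.523],0.2],
    [[226,-55,-26],[0.284,0.275,-1.523],0.2],
    [[226,-55,-26],[0.284,0.275,-1.523],0.2],
    [[226,-55,-26],[0.284,0.275,-1.523],0.2],
    [[226,-55,-26],[0.284,0.275,-1.523],0.2],
    [[226,-55,-26],[0.284,0.275,-1.523],0.2],
    [[226,-55,-26],[0.284,0.275,-1.523],0.2],
    [[226,-55,-26],[0.284,0.275,-1.523],0.2]
  ]
}}

```text
clock: 33.62
tool_pos: [495.1, 27.5, 240.9]
orientation: [[0.929, -0.371, 0.002], [-0.371, -0.929, 0.0], [0.001, -0.001, -1.0]]
ft_force: [0.9, 0.6, -0.5]
grip_width: 70.5
```

Run:
```python
from cell import bot
from h import *
o=bot.observe();print(o["clock"],o["tool_pos"].round(1),o["ft_force"].round(2))
cw=bot.camera_info("wrist");w=bot.get_image("wrist");c2=bot.get_image("side");t=bot.get_image("top");np.save("wd.npy",w)
x=np.array([.9291,-.3697]);y=np.array([.3697,.9291]);H=np.array([518.6,15.0])
# rectify top plane z=24 and z=64 in holder frame
def rect(z):
    g=np.array([[np.r_[H+X*x+Y*y,z] for X in range(-50,51)] for Y in range(85,-86,-1)]).reshape(-1,3)
    p=proj(cw,g).astype(np.float32).reshape(171,101,2);return cv2.remap(w,p[...,0],p[...,1],1).mean(2)
g=rect(24)
print("z24");
for r in g[::5,::2]:print("".join(" .:-=+*#%@"[min(9,int(v/25.6))] for v in r))
g=rect(64)
for Y in(55,20,-20,-55):
    row=g[85-Y];print("z64 Y",Y,row[8:36].round(0).astype(int))
for X in(-26,):print("rib col ends",[ (Y,int(g[85-Y,50+X])) for Y in list(range(66,54,-1))+list(range(-54,-67,-1))])
# side-view stylus blob
s=c2.mean(2);m=(s<70).astype(np.uint8);m[:125]=0;m[158:]=0;m[:,:200]=0;m[:,245:]=0
n,l,st,ce=cv2.connectedComponentsWithStats(m);print("stylus side",[ (st[i].tolist()) for i in range(1,n) if st[i,4]>8])
```

```text
33.625 [495.1  27.5 240.9] [ 0.94  0.6  -0.53]
z24
----------------------------------+******#********#
-----------------------------------=******##*******
---++++++++++++++++++++++++++++++++++#%%%%@%%%@@***
---+=..-+++++++++++++++++++++++++++++#@@@@@#--#@#**
--=++==+++++++++++++++++++++++++++++++@@@@@@#@@@***
--=+++++++=....::::::::::::::-+++++-:::==%@@@@@@+=-
---+++++++-....:...:::::::::::+++++-:::::+++++++---
--=+++++++-....:...::::::::::-+++++-:::::+++++++---
---+++++++-....:...:::::::::::-----:::::.+++++++---
---+++++++:....:.:::::::::::::::::::::::.+++++++---
---+++++++:....:...::::::::::::::::::::::+++++++---
---+++++++:....:...::::::.:::::::::::::::+++++++---
---+++++++:...::....:....:::::::::.::::::+++++++---
---+++++++:...::............:......:.::..+++++++---
---+++++++:....:.........................+++++++---
---+++++++:....:....................:...:+++++++---
--=+++++++:...::........................:+++++++---
***+++++++:...:.........................:+++++++++-
+-=++++++=:...:..........................+++++++*##
---+++++++:...:.........................:+++++++###
---++++++
[... 916 characters left out ...]
 145 144 144 144 144 145 141 136 141  98  54  49  50  50  50
  50  51  56  62  44  36  36  35  36  38]
z64 Y -20 [136 133 183 235 236 240 250 237 235 231 227 162  75  50  49  48  49  49
  48  50  55  54  34  30  31  34  47  50]
z64 Y -55 [250 250 245 221 198 198 216 235 246 252 238 169 100  95  95  93  91  88
 101 168 253 249 247 247 246 247 247 247]
rib col ends [(66, 138), (65, 133), (64, 129), (63, 76), (62, 37), (61, 44), (60, 48), (59, 48), (58, 49), (57, 48), (56, 48), (55, 48), (-54, 90), (-55, 90), (-56, 90), (-57, 88), (-58, 106), (-59, 140), (-60, 167), (-61, 173), (-62, 171), (-63, 172), (-64, 172), (-65, 173), (-66, 173)]
stylus side [[220, 125, 7, 4, 13], [219, 136, 15, 16, 80]]
```

```bash
python3 -c "
from cell import bot
print(bot.finish_job())"
```

```text
the job is handed in; nothing more can be done
None
```

The job was handed in at about 34 s of the 72 s allowed. The coupon is in the holder pocket, the weld seam has been stroked end to end, and the stylus stands tip-down in the beaker.

- **Coupon:** I lifted it by the rib and lowered it into the pocket until the floor took its weight. The final wrist view shows it in the pocket, with the rib top where a flat-seated coupon's should be. It is turned about 0.5–1° within the pocket's play, because the stroke pushed it slightly sideways.
- **Stroke:** I made one continuous stroke from the plain end to the slotted end.
  - **Forces:** at the check points the floor force was about 1–4 N and the rib force about 0.5–3.5 N. Early on, at about 10 mm in, the floor force read near zero. At the slotted end it reached about 6.5 N for a moment, and the rib force was almost gone once the ball reached the end.
  - **Lag:** friction tilted the stylus about 15° in the grip, so the tip fell behind by about 33 mm and moved at roughly 1.5 cm/s until I noticed. I raised the grip to 60 N and carried on without lifting. In the camera the ball was about 2 mm short of the slotted end, so I went 2 mm further.
- **Stylus:** It leans across the inside of the wide beaker. The last two side views show it outside the gripper and resting there.
- **Other things:** Comparing top views, I saw no displacement among the bystanders; small changes at the tube rack look like the arm's shadow. That comparison was by pixel values only, because I had used all 12 picture views.

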